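Unseal the label dispenser and load its rolls

TASK

The label dispenser on the lab bench still wears its clip-on transit cover: take the flat pry tool from the grey mat, push its blade into the notch under the end of the cover and lever until that end snaps free and pops up. Lay the cover in the shallow metal tray, put the pry tool back down on the mat, and load every label roll standing on the bench upright onto a spindle of its own, fully down. Do not knock over or push aside the vials, dishes, cups or jar.

Things in the scene. Friction and masses are not known exactly. Their poses are not given: they have to be found in the camera images.
- dispenser: fixed white label dispenser, 84 mm wide (x -42 to 42), 274 mm long (y -112 to 162), 85 mm high; origin on the bench, z up. The cover lies sunk in its top, flush with the rim, 2 mm play at the sides, over a bay 52 mm wide with its floor 57 mm above the bench. Notch in its -y end. Once the cover is freed, a spring pin (10 mm thick, at x = 0, y = -66 mm) lifts its notch end and stays up, 13 mm above the rim
- notch (a point): point in the dispenser's frame at x = 0, y = -90, z = 76 mm: mid-gap under the cover's notch-end edge. The notch is 24 mm wide (x); its floor, the fulcrum, is a flat wall top at z = 72 mm from y = -96 to the outer face at y = -112 mm; the cover's underside is at z = 80 mm. A level blade goes in along +y, about 15 mm past this point; tipping the handle down 15 to 20 degrees frees the cover
- spindle0 (a point): foot of an upright spindle of the dispenser, on the bay floor on the spindle's axis (y = -32 mm in the dispenser's frame); aluminium, 17 mm thick, 20 mm high, top tapered to 8 mm over the last 5 mm; free only when the cover is off. Spindles are 50 mm apart
- spindle1 (a point): foot of an upright spindle of the dispenser, on the bay floor on the spindle's axis (y = 18 mm in the dispenser's frame); aluminium, 17 mm thick, 20 mm high, top tapered to 8 mm over the last 5 mm; free only when the cover is off. Spindles are 50 mm apart
- spindle2 (a point): foot of an upright spindle of the dispenser, on the bay floor on the spindle's axis (y = 68 mm in the dispenser's frame); aluminium, 17 mm thick, 20 mm high, top tapered to 8 mm over the last 5 mm; free only when the cover is off. Spindles are 50 mm apart
- spindle3 (a point): foot of an upright spindle of the dispenser, on the bay floor on the spindle's axis (y = 118 mm in the dispenser's frame); aluminium, 17 mm thick, 20 mm high, top tapered to 8 mm over the last 5 mm; free only when the cover is off. Spindles are 50 mm apart
- cover_center (a point): centre of the plate of the grey clip-on cover, 58 (x) x 238 (y) x 5 mm, with four legs 15 mm long under it, on which it stands level with this centre 17.5 mm up; 130 g; axes as the dispenser's, z up. Two spring catches by the notch hold it: some 10 N upward there, over 5 mm, frees it. Popped up, it can be taken by its long sides near the raised end and lifted off
- cover_lip (a point): middle of the lower edge of the cover's notch end, 119 mm from cover_center towards the cover's -y and 2.5 mm below it; 80 mm above the bench while snapped on, about 100 mm when popped up, the other end staying in the recess
- pry_grip (a point): centre of the handle of the pry tool, half-way up; the black handle is 110 mm long, 16 mm wide and 14 mm high, x along the tool towards the blade, z up as it lies; 70 g, balanced about 20 mm from here towards the tip. Its centre is 10 mm above the bench when it lies on the mat
- pry_tip (a point): tip of the pry tool's steel blade, 135 mm from the handle's centre along x; the blade is 80 mm long, 14 mm wide, 3 mm thick, in the middle of the handle's height
- mat: fixed grey mat 80 (x) x 250 (y) x 3 mm, origin under its centre; the pry tool lies on it, along its y
- tray: fixed shallow open metal tray 120 (x) x 290 (y) x 22 mm outside, walls and floor 4 mm thick; origin under its centre; starts empty
- roll_a_center (a point): centre (half-way up, on the axis) of a white label roll, a hard tube 40 mm outside, 24 mm hole, 54 mm high, 70 g, standing upright on the bench; seated on a spindle its centre is 84 mm above the bench and its top 26 mm above the dispenser's rim. Absent in some runs
- roll_b_center (a point): centre (half-way up, on the axis) of a white label roll, a hard tube 40 mm outside, 24 mm hole, 54 mm high, 70 g, standing upright on the bench; seated on a spindle its centre is 84 mm above the bench and its top 26 mm above the dispenser's rim. Absent in some runs
- roll_c_center (a point): centre (half-way up, on the axis) of a white label roll, a hard tube 40 mm outside, 24 mm hole, 54 mm high, 70 g, standing upright on the bench; seated on a spindle its centre is 84 mm above the bench and its top 26 mm above the dispenser's rim. Absent in some runs
- roll_d_center (a point): centre (half-way up, on the axis) of a white label roll, a hard tube 40 mm outside, 24 mm hole, 54 mm high, 70 g, standing upright on the bench; seated on a spindle its centre is 84 mm above the bench and its top 26 mm above the dispenser's rim. Absent in some runs
- vial_a: bystander, black-capped glass vial 19 mm thick, 46 mm high; origin under its centre
- vial_b: bystander, black-capped glass vial 19 mm thick, 46 mm high; origin under its centre
- vial_c: bystander, black-capped glass vial 19 mm thick, 46 mm high; origin under its centre
- dish_a: bystander, closed glass dish 56 mm wide, 15 mm high; origin under its centre
- dish_b: bystander, closed glass dish 90 mm wide, 15 mm high; origin under its centre
- cups: bystander, stack of paper cups 70 mm wide, 115 mm high; origin under its centre
- jar: bystander, jar 52 mm wide, 80 mm high; origin under its centre
Mind the look-alikes: they are no part of the job. Leave any yellow look-alike of the part that bears roll_d_center alone.

How it is judged (in metres and radians):
On the way, in this order (a step that is already met when the one before it is completed fails the run):
1. the pry tool's blade is in the notch, its tip under the end of the cover, which is still snapped on (x of pry_tip in the frame of dispenser between -0.014 and 0.014 m and y of pry_tip in the frame of dispenser between -0.088 and -0.06 m and z of pry_tip in the frame of dispenser between 0.065 and 0.085 m and z of cover_lip in the frame of dispenser below 0.085 m), for 0.1 s.
2. that end of the cover has snapped free and risen at least 10 mm, the blade still at the notch (tip within 50 mm) (z of cover_lip in the frame of dispenser above 0.09 m and distance between pry_tip and notch below 0.05 m), for 0.1 s.
At the end, for the whole second after the job is handed in: cover lying in the tray (centre within 50 mm across, 100 mm along, at most 32 mm up); pry tool lying on the mat (handle centre over it, at most 17 mm up); every roll present upright on a spindle of its own (axes within 7 mm, centre 79 to 89 mm up, tilt under 0.12 rad) (x of cover_center in the frame of tray between -0.05 and 0.05 m and y of cover_center in the frame of tray between -0.1 and 0.1 m and z of cover_center in the frame of tray between 0 and 0.032 m and x of pry_grip in the frame of mat between -0.05 and 0.05 m and y of pry_grip in the frame of mat between -0.13 and 0.13 m and height (world z) of pry_grip below 0.017 m and (horizontal distance between roll_a_center and spindle0 below 0.007 m or horizontal distance between roll_a_center and spindle1 below 0.007 m or horizontal distance between roll_a_center and spindle2 below 0.007 m or horizontal distance between roll_a_center and spindle3 below 0.007 m) and height (world z) of roll_a_center between 0.079 and 0.089 m and angle between each of roll_a_center, roll_b_center, roll_c_center, roll_d_center's own z axis and vertical below 0.12 rad and (horizontal distance between roll_b_center and spindle0 below 0.007 m or horizontal distance between roll_b_center and spindle1 below 0.007 m or horizontal distance between roll_b_center and spindle2 below 0.007 m or horizontal distance between roll_b_center and spindle3 below 0.007 m) and height (world z) of roll_b_center between 0.079 and 0.089 m and (horizontal distance between roll_c_center and spindle0 below 0.007 m or horizontal distance between roll_c_center and spindle1 below 0.007 m or horizontal distance between roll_c_center and spindle2 below 0.007 m or horizontal distance between roll_c_center and spindle3 below 0.007 m) and height (world z) of roll_c_center between 0.079 and 0.089 m and (horizontal distance between roll_d_center and spindle0 below 0.007 m or horizontal distance between roll_d_center and spindle1 below 0.007 m or horizontal distance between roll_d_center and spindle2 below 0.007 m or horizontal distance between roll_d_center and spindle3 below 0.007 m) and height (world z) of roll_d_center between 0.079 and 0.089 m); the robot touches nothing.
It fails at once if a vial is knocked over or pushed more than 50 mm aside (distance of any of vial_a, vial_b, vial_c from where it was at the start of the episode above 0.05 m or angle between any of vial_a, vial_b, vial_c's own z axis and vertical above 0.7 rad).
It fails at once if a dish is knocked over or pushed more than 50 mm aside (distance of any of dish_a, dish_b from where it was at the start of the episode above 0.05 m or angle between any of dish_a, dish_b's own z axis and vertical above 0.7 rad).
It fails at once if the cup stack is knocked over or pushed more than 50 mm aside (distance of cups from where it was at the start of the episode above 0.05 m or angle between cups's own z axis and vertical above 0.7 rad).
It fails at once if the jar is knocked over or pushed more than 50 mm aside (distance of jar from where it was at the start of the episode above 0.05 m or angle between jar's own z axis and vertical above 0.7 rad).
Of roll_a, roll_b, roll_c, roll_d only 3 to 4 are there at a start; the rules pass over those that are not, and their reading is None.
At some moment in a run one of roll_a, roll_b, roll_c, roll_d, pry_tool may be knocked a few centimetres aside while the robot is not near it.
It also fails if it takes over 192 s, if anything falls off the work surface, if the arm or the gripper's body presses on something with over 40 N, if the wrist force passes 120 N, or if a joint passes its speed limit or range.

ROBOT

A 6-joint arm with a two-finger parallel gripper is mounted at the origin on the work surface. World frame = base frame: x ahead of the robot, y to its left, z up, the work surface at z = 0. Lengths are in mm, angles in rad, forces in N, time in s.
With the tool pointing down it reaches from about 375 to 825 mm from the base axis. Payload 5.5 kg.
Tool frame: the origin (TCP) lies on the centre line of the jaws, within the pads' length; the fingertips stand 22 mm ahead of it and the grasp point (between the pads) lies 3 mm ahead of it; x points along the fingers, y is the direction in which the jaws open and shut, and the axes are right-handed (so a half turn about x gives the same grasp; the last joint's range is limited). The gripper opens to 85 mm and grips with 20 to 120 N. Pads are 22 mm wide; open, the fingers measure 114 mm over their backs; the gripper's body (76 mm by 85 mm) begins 54 mm behind the grasp point. The pads swing forward as they close: fully open they stand 13 mm farther back than shut.
Start: joints at [1.276, 0.314, -0.047, 1.21, 0, 1.571], TCP at [174.326, 574.113, 232.899] pointing down, gripper open.
Joint ranges: [-2.67, 2.67], [-0.69, 1.73], [-1.03, 1.25], [-2.08, 2.16], [-1.42, 1.45], [-3.14, 3.14]. Speed limits (rad/s): [2.39, 2.39, 3.01, 3.14, 3.14, 3.14].

INTERFACE

Orientations are given as a unit quaternion [w, x, y, z].
In Python, from station import robot gives the robot as it stands. The module is installed in compiled form; this text tells all that it offers.
- The arm moves only by the tool jog_arm, never from a script. Its argument "commands" is a list of rows, each a list of 4 numbers: the shift along the world's x, y, z in mm, then the turn about the world's z in degrees. A call has exactly 5 rows; each row shifts and turns the pose as measured when the row begins; what a row does not reach is not made up. A row lasts 1/12 s, in which the tool goes at most 41.7 mm and 7.16 degrees, less where a joint would pass 70% of its speed; a pose out of reach is approached as far as the arm can. A call is refused whole if a number of a shift passes 41.7 or a number of a turn 7.16, either way. A call with a gripper value outside its range is refused whole. "gripper" is the closure in counts, from 0 (fully open) to 255 (shut), set as the call begins (left out, the last holds). The fingers move at their own pace and stop on an object; "squeeze" is the grip in N (left out, the last holds). Time passes only in rows, so rows that do not move let the fingers close, or fill a call up. It gives the time, the measured TCP pose, the force and the opening at its end, in the units of the state.
- robot.observe(): the state, without advancing time (a new reading comes with each control period).
- robot.snapshot(name): name is "scene" or "top"; returns (picture, depth): 420x560x3 uint8, red, green, blue; 420x560 float32, mm along the optical axis (not along the pixel's ray), 0 where there is no reading.
- robot.camera_info(name): a dict with "K" (3x3 intrinsics, pixels), "R" (3x3) and "t" (3): a world point X has camera coordinates R X + t. Camera axes: x right, y down, z forward; pixel columns grow to the right and rows downward; lengths in mm; the calibration is good to about 2 mm. A picture is of the moment at which its call begins. camera_info takes no time and is no camera call.
- robot.job_done(): hands the job in, once; it reports no verdict.
Trained networks look in the newest picture that a camera, given by its name, has taken for a name from the list of things; names that differ only in an ending like _2 or _b are one class to them, and where a whole thing is asked for, a point or a joint stands for the part that bears it (a point fixed in the world has none). Each returns a list of dicts, best first, with "conf" (0 to 1); they miss things now and then, are a little off and sometimes report something else, mostly with a low value. They report only what shows in the picture. A call takes as long as a camera call. They do not tell look-alikes from the thing itself.
- robot.silhouettes(camera, name): "pixels" (420x560 bool, what is visible of it) and "extent" ([left, top, width, height] in pixels, round what is visible of it).
- robot.spot_point(camera, name): "xy" ([column, row] in pixels: a listed point, or the origin of a listed thing).
The state is a dict: "time": time; "q": joint angles; "joint_vel": joint speeds; "joint_efforts": joint torques, N m; "eef_pos": TCP position; "tool_rot": TCP orientation; "ft_force": force on the tool from outside, world axes, zero at the start; "ft_torque": the same for the moment, N m; "finger_gap": finger opening in mm.
Only numpy, scipy, OpenCV 4.12 (cv2) and the standard library are available. Lean on these libraries where they do the work, as an engineer would, in place of code of your own. Each camera call takes 0.05 s, during which the arm holds its last target.

## Working session

There is one attempt and no reset: what is moved stays moved. The work goes in short steps, Python scripts to look and compute and a tool call to move; the robot and the scene stay as the last step left them, time stands still between calls to the robot, and variables do not carry over. Pictures are saved under pics/ and viewed, and the job is handed in when it is done.

Besides the shell and the picture viewer there is one more tool, called after "Request:" as name([rows], argument=value, ...), one row to a line, values as JSON. jog_arm: Moves the arm, as the interface text tells. Its arguments: {"type":"object","properties":{"commands":{"type":"array"},"gripper":{"type":"number"},"squeeze":{"type":"number"}},"required":["commands"]}

```bash
mkdir -p pics; cat > h.py <<'E'
import numpy as np, cv2
from station import robot
def snap(n,fn=None):
    p,d=robot.snapshot(n)
    if fn: cv2.imwrite('pics/'+fn,cv2.cvtColor(p,cv2.COLOR_RGB2BGR))
    return p,d
def cam(n):
    c=robot.camera_info(n); return [np.array(c[k],float) for k in('K','R','t')]
def world(n,u,v,d):
    K,R,t=cam(n); X=np.linalg.inv(K)@np.stack([np.asarray(u)*1.0,np.asarray(v)*1.0,np.ones_like(np.asarray(u)*1.0)])*d
    return (R.T@(X.reshape(3,-1)-t[:,None])).T
def onz(n,u,v,z):
    K,R,t=cam(n); r=R.T@(np.linalg.inv(K)@np.array([u,v,1.])); c=-R.T@t
    return c+r*(z-c[2])/r[2]
def proj(n,P):
    K,R,t=cam(n); x=K@(R@np.asarray(P,float)+t); return x[:2]/x[2]
E
python3 - <<'E'
from h import *
for n in('scene','top'):
    snap(n,n+'0.png'); K,R,t=cam(n); print(n,K[0,0],-R.T@t,R[2])
o=robot.observe(); print(o)
E
```

```text
scene 535.219545169112 [1168.66024316  866.73882562  983.2883688 ] [-0.46234709 -0.57165717 -0.67782243]
top 447.32111251086917 [ 419.31029022   72.29730965 1060.51234703] [ 0.12482508 -0.00871929 -0.99214045]
{'time': 0.1, 'q': array([ 1.27602933e+00,  3.14152268e-01, -4.79804980e-02,  1.21019193e+00,
       -3.22808080e-06,  1.57082281e+00]), 'joint_vel': array([ 0.00116379,  0.00027164,  0.0011812 , -0.00122031, -0.00121544,
        0.00013481]), 'joint_efforts': array([-2.28356275e-04, -5.40766346e+01,  3.40541768e+01,  1.12487585e-02,
        1.64871602e-05, -2.06906049e-05]), 'eef_pos': array([174.16144231, 573.62848063, 232.12197788]), 'tool_rot': array([ 0.69936103,  0.10331355,  0.69951746, -0.10438289]), 'ft_force': array([ 0.25059773, -0.59613342, -0.44514726]), 'ft_torque': array([-0.02378684, -0.06160025, -0.01380973]), 'finger_gap': 85.49345750681205}
```

View pics/top0.png

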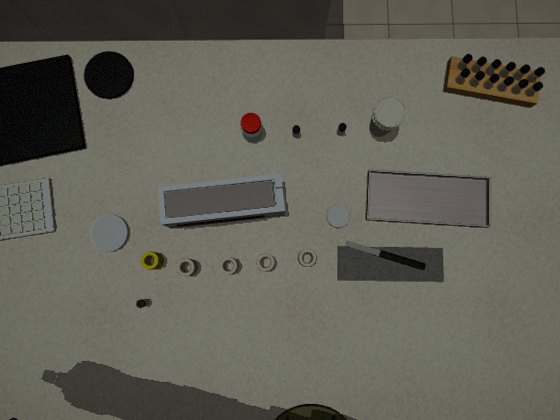

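View pics/scene0.png

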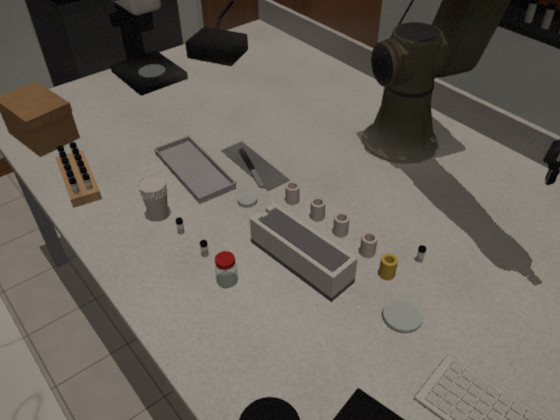

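```bash
python3 - <<'E'
from h import *
Z={'dispenser':0,'notch':76,'spindle0':57,'cover_center':82.5,'cover_lip':80,'pry_grip':10,'pry_tip':10,'mat':0,'tray':0,'roll_a_center':27,'vial_a':0,'dish_a':0,'dish_b':0,'cups':0,'jar':0}
for n,z in Z.items():
  for c in('top','scene'):
    for r in robot.spot_point(c,n):
        print(n,c,round(r['conf'],2),np.round(r['xy'],1),np.round(onz(c,*r['xy'],z)[:2],1))
E
```

```text
dispenser top 0.81 [236.  201.2] [583.  167.6]
dispenser scene 0.67 [288.8 253.6] [581.  154.5]
notch top 0.62 [275.2 192.4] [590.2  73.4]
notch scene 0.93 [267.  213.8] [581.5  69.5]
spindle0 top 0.89 [250.9 199.5] [577.7 128.7]
spindle0 top 0.65 [179.1 205.6] [565.5 291.1]
spindle0 top 0.57 [226.  199.4] [578.5 185.1]
spindle0 scene 0.92 [297.  245.2] [582.2 187.1]
spindle0 scene 0.71 [329.8 263.2] [561.1 280.1]
spindle0 scene 0.69 [285.3 234.1] [579.9 139.8]
spindle0 scene 0.68 [315.5 252. ] [562.9 232.2]
cover_center top 0.86 [215.1 198.4] [577.  206.3]
cover_center top 0.34 [142.6 302.3] [353.  360.3]
cover_center scene 0.81 [300.8 237.3] [574.6 191.6]
cover_lip top 0.84 [270. 192.] [590.5  84.9]
cover_lip scene 0.93 [268.  213.6] [581.7  74. ]
cover_lip scene 0.75 [312.  252.7] [585.6 244.5]
cover_lip scene 0.6 [206.1 256. ] [780.2  97. ]
cover_lip scene 0.57 [284.9 233.1] [593.1 154.6]
cover_lip scene 0.29 [417.5 259.5] [414.5 413.7]
pry_grip top 0.87 [403.3 261.5] [ 434.5 -224.6]
pry_grip scene 0.65 [245.4 161.4] [ 445.5 -214.4]
pry_tip top 0.76 [345.2 242.1] [481.5 -89.8]
pr
[... 1006 characters left out ...]
63 [336.9 216.7] [542.9 -73.4]
dish_a top 0.56 [111.1 233.5] [508.7 463.3]
dish_a top 0.17 [426.6 198.8] [ 583.9 -290.5]
dish_a scene 0.81 [403.7 316. ] [504.3 466.9]
dish_a scene 0.8 [246.  204.7] [554.2 -63.9]
dish_a scene 0.5 [418.7 260.3] [347.5 377.2]
dish_b top 0.63 [336.9 216.7] [542.9 -73.4]
dish_b top 0.56 [111.1 233.5] [508.7 463.3]
dish_b top 0.17 [426.6 198.8] [ 583.9 -290.5]
dish_b scene 0.81 [403.7 316. ] [504.3 466.9]
dish_b scene 0.8 [246.  204.7] [554.2 -63.9]
dish_b scene 0.5 [418.7 260.3] [347.5 377.2]
cups top 0.85 [380.1 127.6] [ 761.8 -185.5]
cups scene 0.72 [159.  215.8] [ 762.8 -177.9]
jar top 0.57 [252.  132.5] [752.4 128.6]
jar scene 0.97 [225.8 281.1] [754.4 127.8]
```

```bash
python3 - <<'E'
from h import *
for c in('top','scene'):
    p,d=snap(c); v,u=np.mgrid[0:420,0:560]
    W=world(c,u.ravel(),v.ravel(),d.ravel()).reshape(420,560,3); W[d==0]=np.nan
    np.save(c+'W.npy',W); x,y,z=W[...,0],W[...,1],W[...,2]
    # bench height
    m=(x>480)&(x<700)&(y>-100)&(y<300)
    print(c,'bench z',np.nanmedian(z[(x>650)&(x<700)&(y>0)&(y<250)]))
    m=(z>72)&(z<92)&(x>500)&(x<660)&(y>20)&(y<340)
    pts=W[m][:,:2].astype(np.float32); r=cv2.minAreaRect(pts); print('disp top',r,np.median(W[m][:,2]))
    # rolls
    m=((z>44)&(z<60)&(x>380)&(x<500)&(y>-60)&(y<420)).astype(np.uint8)
    n,l,s,ce=cv2.connectedComponentsWithStats(m)
    for i in range(1,n):
        if s[i,4]>15:
            q=W[l==i]; (cc,rad)=cv2.minEnclosingCircle(q[:,:2].astype(np.float32)); print(' roll',s[i,4],np.round(ce[i]),np.round(cc,1),round(rad,1),np.round(np.median(q,0),1),p[l==i].mean(0).round())
    hsv=cv2.cvtColor(p,cv2.COLOR_RGB2HSV)
    m=((z>9)&(z<25)&(x>380)&(x<510)&(y>-310)&(y<-90)).astype(np.uint8)
    n,l,s,ce=cv2.connectedComponentsWithStats(m)
    for i in range(1,n):
        if s[i,4]>60:
            q=W[l==i]; print(' tool',s[i,4],np.round(ce[i]),cv2.minAreaRect(q[:,:2].astype(np.float32)),np.median(q[:,2]))
E
```

```text
top bench z -0.16065433111994198
disp top ((575.9988403320312, 194.1485595703125), (84.8849105834961, 274.37579345703125), 5.791785717010498) 85.05620840244158
 roll 162 [307. 258.] [445.5   4.5] 19.7 [445.4   4.1  53.6] [106. 102.  90.]
 roll 185 [149. 260.] [443.3 357. ] 20.1 [443.8 355.9  53.5] [105. 104.  12.]
 roll 156 [265. 262.] [436.2  98.4] 19.8 [436.6  97.9  53.1] [110. 107.  95.]
 roll 169 [228. 266.] [429.6 181.8] 19.7 [428.8 182.5  53.3] [110. 106.  93.]
 roll 177 [185. 267.] [427.7 277.5] 20.4 [427.2 276.1  53.5] [105. 101.  89.]
 tool 510 [388. 256.] ((450.37908935546875, -182.1221923828125), (188.8515167236328, 16.297460556030273), 72.3570556640625) 14.636045800986047
scene bench z -0.9471525413069348
disp top ((577.2716674804688, 193.7715606689453), (89.61993408203125, 277.52349853515625), 5.806037425994873) 84.13938701207653
 roll 122 [292. 187.] [447.5   2.4] 23.0 [448.2   5.5  51.1] [114. 103.  95.]
 roll 134 [317. 204.] [437.7 100.3] 21.4 [440.6 100.2  51.5] [114. 103.  95.]
 roll 132 [341. 219.] [431.  182.1] 21.3 [432.2 183.   51.8] [115. 104.  96.]
 roll 151 [369. 239.] [429.  277.8] 21.0 [431.7 278.1  52.2] [115. 104.  96.]
 roll 178 [388. 261.] [445.5 357.7] 21.6 [447.3 359.6  51.8] [116.  97.  43.]
 tool 191 [249. 165.] ((452.912841796875, -179.04855346679688), (188.9395294189453, 19.093414306640625), 72.02056884765625) 13.79740084207602
```

```bash
python3 - <<'E'
import cv2
t=cv2.imread('pics/top0.png'); 
a=cv2.resize(t[165:290,140:300],None,fx=5,fy=5,interpolation=cv2.INTER_CUBIC)[:, :800]; cv2.imwrite('pics/c1.png',a[:600])
cv2.imwrite('pics/c2.png',cv2.resize(t[230:290,330:450],None,fx=6,fy=6,interpolation=cv2.INTER_CUBIC))
s=cv2.imread('pics/scene0.png'); cv2.imwrite('pics/c3.png',cv2.resize(s[130:290,230:430],None,fx=3.7,fy=3.7,interpolation=cv2.INTER_CUBIC))
E
```

```text
(no output)
```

View pics/c1.png

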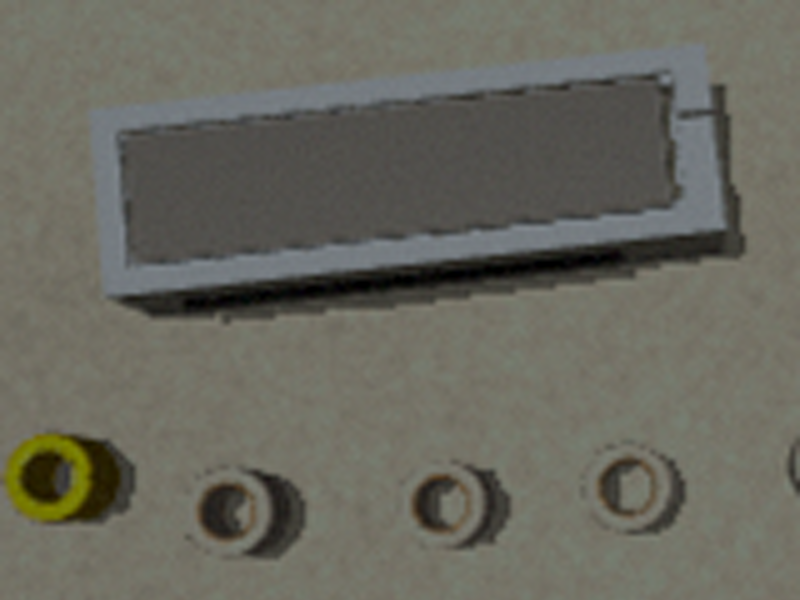

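View pics/c2.png

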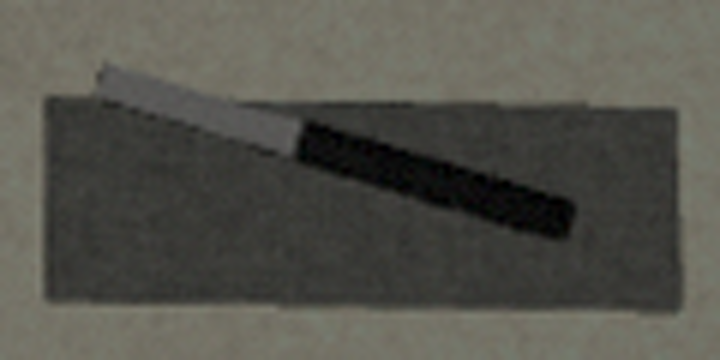

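View pics/c3.png

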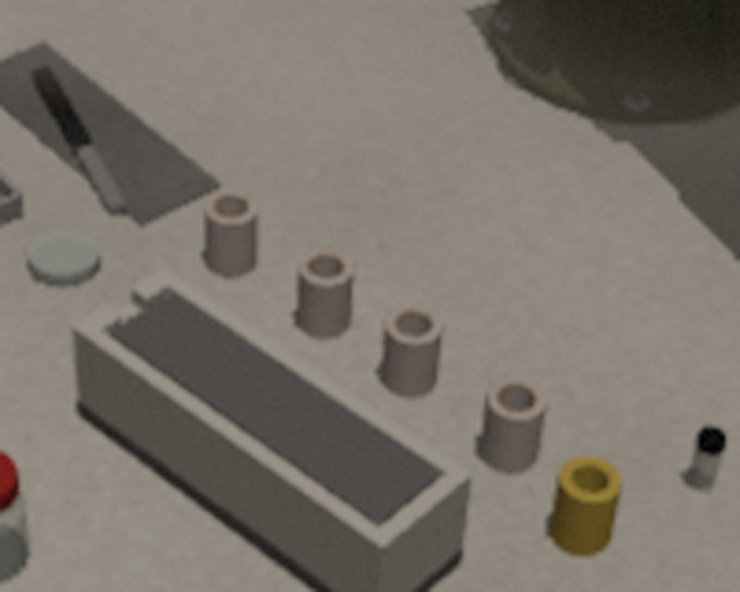

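```bash
cat >> h.py <<'E'
A=np.radians(5.79); DX=np.array([np.cos(A),np.sin(A)]); DY=np.array([-np.sin(A),np.cos(A)]); DO=np.array([576.2,194.1])-25*DY
def d2w(x,y): return DO+x*DX+y*DY
E
python3 - <<'E'
from h import *
print(DO,[d2w(0,y).round(1) for y in(-90,-112,-66,-32,18,68,118)])
for c in('top','scene'):
    W=np.load(c+'W.npy'); q=W[...,:2]-DO; X=q@DX; Y=q@DY; Z=W[...,2]
    m=(abs(X)<45)&(Y<-85)&(Y>-116)&(Z>20)
    o=np.argsort(Y[m]); 
    for xa in range(-44,44,8):
        print(c,xa,[ (lambda k: round(float(np.median(Z[k])),0) if k.any() else None)((X>=xa)&(X<xa+8)&(Y>=ya)&(Y<ya+6)&(Z>10)) for ya in range(-116,-60,6)])
E
python3 - <<'E'
import cv2
t=cv2.imread('pics/top0.png'); cv2.imwrite('pics/c4.png',cv2.resize(t[165:235,250:350],None,fx=8,fy=8,interpolation=cv2.INTER_CUBIC))
E
```

```text
[578.72206641 169.22754172] [array([587.8,  79.7]), array([590. ,  57.8]), array([585.4, 103.6]), array([582. , 137.4]), array([576.9, 187.1]), array([571.9, 236.9]), array([566.8, 286.6])]
top -44 [79.0, 80.0, 67.0, 71.0, 81.0, 81.0, 69.0, 78.0, 84.0, 82.0]
top -36 [84.0, 83.0, 85.0, 85.0, 84.0, 84.0, 86.0, 85.0, 85.0, 85.0]
top -28 [83.0, 85.0, 85.0, 80.0, 86.0, 86.0, 85.0, 85.0, 86.0, 87.0]
top -20 [85.0, 86.0, 84.0, 60.0, 84.0, 84.0, 86.0, 87.0, 86.0, 86.0]
top -12 [69.0, 71.0, 72.0, 58.0, 85.0, 86.0, 86.0, 86.0, 86.0, 86.0]
top -4 [74.0, 72.0, 72.0, 58.0, 84.0, 86.0, 86.0, 86.0, 85.0, 86.0]
top 4 [72.0, 72.0, 73.0, 59.0, 85.0, 86.0, 86.0, 86.0, 85.0, 86.0]
top 12 [85.0, 84.0, 85.0, 59.0, 85.0, 86.0, 85.0, 86.0, 85.0, 84.0]
top 20 [84.0, 86.0, 85.0, 77.0, 84.0, 86.0, 85.0, 86.0, 86.0, 87.0]
top 28 [85.0, 84.0, 85.0, 83.0, 85.0, 83.0, 84.0, 85.0, 83.0, 84.0]
top 36 [86.0, 85.0, 84.0, 85.0, 85.0, 85.0, 85.0, 86.0, 84.0, 84.0]
scene -44 [83.0, 82.0, 83.0, 83.0, 82.0, 84.0, 84.0, 85.0, 83.0, 84.0]
scene -36 [83.0, 85.0, 83.0, 83.0, 85.0, 83.0, 84.0, 84.0, 84.0, 84.0]
scene -28 [84.0, 84.0, 84.0, 81.0, 84.0, 86.0, 85.0, 84.0, 84.0, 86.0]
scene -20 [75.0, 84.0, 82.0, 85.0, 84.0, 86.0, 84.0, 85.0, 84.0, 86.0]
scene -12 [70.0, 73.0, 77.0, 85.0, 85.0, 85.0, 86.0, 85.0, 85.0, 86.0]
scene -4 [70.0, 72.0, 72.0, None, 86.0, 85.0, 87.0, 85.0, 85.0, 84.0]
scene 4 [83.0, None, 83.0, None, 85.0, 85.0, 86.0, 85.0, 84.0, 85.0]
scene 12 [84.0, 84.0, 83.0, 83.0, 84.0, 87.0, 84.0, 86.0, 87.0, 86.0]
scene 20 [83.0, 84.0, 82.0, 84.0, 84.0, 85.0, 85.0, 86.0, 85.0, 85.0]
scene 28 [82.0, 82.0, 85.0, 85.0, 82.0, 84.0, 85.0, 83.0, 84.0, 86.0]
scene 36 [61.0, 49.0, 50.0, 57.0, 45.0, 54.0, 50.0, 52.0, 53.0, 52.0]
```

View pics/c4.png

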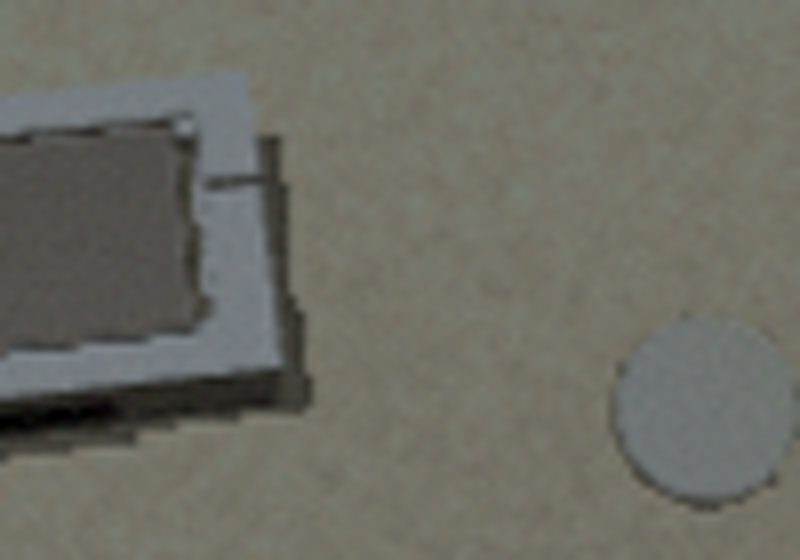

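```bash
cat >> h.py <<'E'
from scipy.spatial.transform import Rotation as Ro
def st():
    o=robot.observe(); w,x,y,z=o['tool_rot']; M=Ro.from_quat([x,y,z,w]).as_matrix()
    ja=np.degrees(np.arctan2(M[1,1],M[0,1]))
    print('t',round(o['time'],2),'pos',np.round(o['eef_pos'],1),'jaw',round(ja,1),'xax',M[:,0].round(3),'q6',round(o['q'][5],2),'F',np.round(o['ft_force'],1),'gap',round(o['finger_gap'],1))
E
python3 - <<'E'
from h import *
st()
E
```

```text
t 1.7 pos [174.3 574.1 232.9] jaw 73.1 xax [ 0. -0. -1.] q6 1.57 F [-0.1 -0.1 -0.7] gap 85.4
```

Request:
jog_arm([
  [28, -40, 0, 0],
  [28, -40, 0, 0],
  [28, -40, 0, 0],
  [28, -40, 0, 0],
  [28, -40, 0, 0],
])

```text
time: 2.12
eef_pos: [294.2, 401.7, 231.6]
tool_rot: [0.7, 0.1, 0.701, -0.098]
ft_force: [1.6, 0.5, 0.6]
finger_gap: 85.2
```

Request:
jog_arm([
  [28, -40, 0, 0],
  [28, -40, 0, 0],
  [28, -40, 0, 0],
  [28, -40, 0, 0],
  [20, -40, 0, 0],
])

```text
time: 2.53
eef_pos: [408.1, 227.2, 232.8]
tool_rot: [0.701, 0.101, 0.699, -0.096]
ft_force: [0.4, 0.3, 0.0]
finger_gap: 85.4
```

```bash
python3 - <<'E'
from h import *
st()
E
```

```text
t 2.53 pos [408.1 227.2 232.8] jaw 74.0 xax [ 0.003  0.006 -1.   ] q6 0.78 F [0.4 0.3 0. ] gap 85.4
```

Request:
jog_arm([
  [5, -32, 0, -7],
  [5, -32, 0, -7],
  [5, -32, 0, -7],
  [4, -32, 0, -7],
  [2, -32, 0, -7],
])

```text
time: 2.95
eef_pos: [432.8, 58.1, 233.8]
tool_rot: [0.639, 0.312, 0.633, -0.307]
ft_force: [0.4, 0.1, -0.4]
finger_gap: 85.3
```

Request:
jog_arm([
  [4, -32, 0, -7],
  [4, -32, 0, -7],
  [4, -32, 0, -7],
  [4, -32, 0, -7],
  [2, -32, 0, -7],
])

```text
time: 3.37
eef_pos: [450.6, -110.5, 235.3]
tool_rot: [0.514, 0.492, 0.505, -0.488]
ft_force: [1.0, -0.3, -0.2]
finger_gap: 85.3
```

Request:
jog_arm([
  [2, -32, -15, -7],
  [2, -32, -15, -7],
  [0, -32, -15, -7],
  [0, 0, -15, 0],
  [0, 0, -15, 0],
], gripper=100)

```text
time: 3.78
eef_pos: [457.7, -219.9, 162.5]
tool_rot: [0.415, 0.582, 0.396, -0.577]
ft_force: [1.0, 0.6, 0.7]
finger_gap: 51.9
```

```bash
python3 - <<'E'
from h import *
st()
E
```

```text
t 3.78 pos [ 457.7 -219.9  162.5] jaw -20.0 xax [ 0.021 -0.018 -1.   ] q6 1.48 F [1.  0.6 0.7] gap 51.9
```

Request:
jog_arm([
  [-7, 9, -25, 2.4],
  [-7, 9, -25, 0],
  [0, 0, -25, 0],
  [0, 0, -15, 0],
  [0, 0, 0, 0],
])

```text
time: 4.2
eef_pos: [441.6, -203.2, 67.2]
tool_rot: [0.426, 0.574, 0.407, -0.569]
ft_force: [-1.2, 1.1, -0.0]
finger_gap: 51.8
```

```bash
python3 - <<'E'
from h import *
st(); p,d=snap('top','t1.png'); cv2.imwrite('pics/t1c.png',cv2.resize(cv2.imread('pics/t1.png')[200:300,320:460],None,fx=5,fy=5))
snap('scene','s1.png'); cv2.imwrite('pics/s1c.png',cv2.resize(cv2.imread('pics/s1.png')[100:220,190:330],None,fx=5,fy=5))
E
```

```text
t 4.2 pos [ 441.6 -203.2   67.2] jaw -17.8 xax [ 0.021 -0.017 -1.   ] q6 1.45 F [-1.2  1.1 -0. ] gap 51.8
```

View pics/t1c.png

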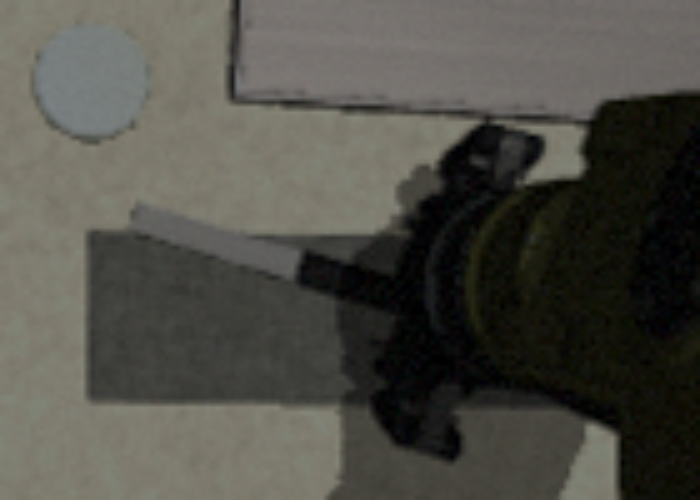

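View pics/s1c.png

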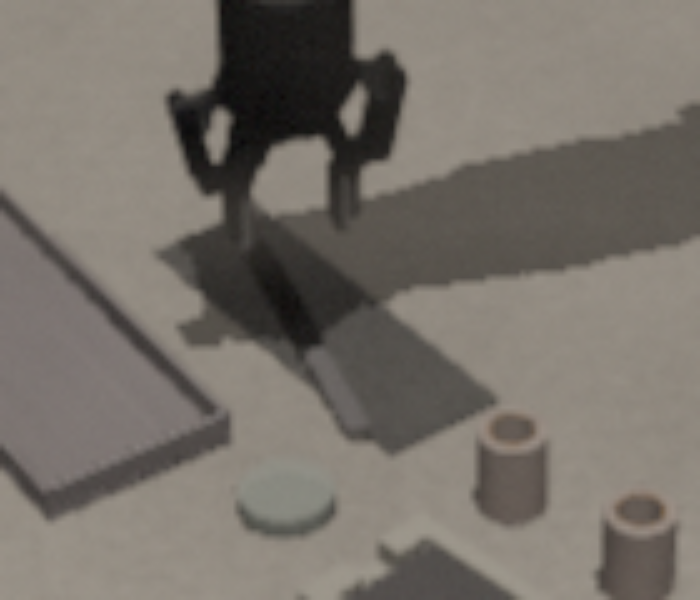

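Request:
jog_arm([
  [2, 1, -18, 0],
  [1, 1, -12, 0],
  [0, 0, -6, 0],
  [0, 0, -3, 0],
  [0, 0, 0, 0],
])

```text
time: 4.72
eef_pos: [453.3, -205.1, 37.1]
tool_rot: [0.431, 0.576, 0.402, -0.566]
ft_force: [0.4, -0.3, 0.1]
finger_gap: 51.6
```

```bash
python3 - <<'E'
from h import *
st()
E
```

```text
t 4.72 pos [ 453.3 -205.1   37.1] jaw -17.8 xax [ 0.035 -0.024 -0.999] q6 1.46 F [ 0.4 -0.3  0.1] gap 51.6
```

Request:
jog_arm([
  [0, 0, 0, 0],
  [0, 0, 0, 0],
  [0, 0, 0, 0],
  [0, 0, 0, 0],
  [0, 0, 0, 0],
])

```text
time: 5.13
eef_pos: [455.7, -206.5, 40.6]
tool_rot: [0.432, 0.577, 0.401, -0.565]
ft_force: [-0.3, -1.5, 0.9]
finger_gap: 51.9
```

```bash
python3 - <<'E'
from h import *
st()
E
```

```text
t 5.13 pos [ 455.7 -206.5   40.6] jaw -17.8 xax [ 0.04  -0.026 -0.999] q6 1.46 F [-0.3 -1.5  0.9] gap 51.9
```

Request:
jog_arm([
  [-5, 2, 0, 0],
  [-4, 2, 0, 0],
  [0, 0, 0, 0],
  [0, 0, 0, 0],
  [0, 0, 0, 0],
])

```text
time: 5.55
eef_pos: [445.3, -201.9, 40.9]
tool_rot: [0.432, 0.577, 0.401, -0.565]
ft_force: [0.7, -1.2, 0.5]
finger_gap: 51.6
```

```bash
python3 - <<'E'
from h import *
st()
E
```

```text
t 5.55 pos [ 445.3 -201.9   40.9] jaw -17.8 xax [ 0.04  -0.026 -0.999] q6 1.46 F [ 0.7 -1.2  0.5] gap 51.6
```

Request:
jog_arm([
  [0, 0, -6, 0],
  [0, 0, -5, 0],
  [0, 0, -2, 0],
  [0, 0, 0, 0],
  [0, 0, 0, 0],
])

```text
time: 5.97
eef_pos: [445.2, -201.8, 26.1]
tool_rot: [0.432, 0.577, 0.401, -0.565]
ft_force: [0.1, 0.2, 0.8]
finger_gap: 52.0
```

```bash
python3 - <<'E'
from h import *
st()
E
```

```text
t 5.97 pos [ 445.2 -201.8   26.1] jaw -17.8 xax [ 0.04  -0.026 -0.999] q6 1.46 F [0.1 0.2 0.8] gap 52.0
```

Request:
jog_arm([
  [0, 0, 1, 0],
  [0, 0, 0, 0],
  [0, 0, 0, 0],
  [0, 0, 0, 0],
  [0, 0, 0, 0],
], gripper=255, squeeze=60)

```text
time: 6.38
eef_pos: [445.4, -201.9, 27.2]
tool_rot: [0.432, 0.577, 0.401, -0.565]
ft_force: [-0.3, -1.1, 0.7]
finger_gap: -0.1
```

Request:
jog_arm([
  [0, 0, 0, 0],
  [0, 0, 0, 0],
  [0, 0, 0, 0],
  [0, 0, 10, 0],
  [0, 0, 10, 0],
])

```text
time: 6.8
eef_pos: [444.0, -201.3, 46.9]
tool_rot: [0.431, 0.577, 0.402, -0.566]
ft_force: [-0.6, 0.2, -0.5]
finger_gap: 0.0
```

Request:
jog_arm([
  [0, 0, 20, 0],
  [0, 0, 20, 0],
  [0, 0, 20, 0],
  [0, 0, 10, 0],
  [0, 0, 0, 0],
])

```text
time: 7.22
eef_pos: [444.5, -201.5, 126.1]
tool_rot: [0.432, 0.577, 0.401, -0.565]
ft_force: [0.1, 0.5, 0.6]
finger_gap: 0.1
```

```bash
python3 - <<'E'
from h import *
st(); p,d=snap('top','t2.png'); cv2.imwrite('pics/t2c.png',cv2.resize(cv2.imread('pics/t2.png')[200:300,320:460],None,fx=5,fy=5))
snap('scene','s2.png'); cv2.imwrite('pics/s2c.png',cv2.resize(cv2.imread('pics/s2.png')[100:220,190:330],None,fx=5,fy=5))
E
```

```text
t 7.22 pos [ 444.5 -201.5  126.1] jaw -17.8 xax [ 0.04  -0.026 -0.999] q6 1.46 F [0.1 0.5 0.6] gap 0.1
```

View pics/s2c.png

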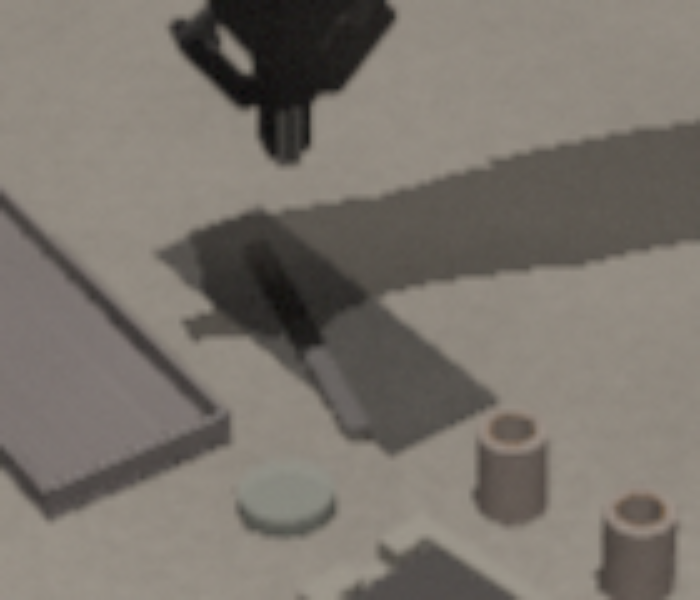

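```bash
python3 - <<'E'
from h import *
p,d=snap('scene'); 
for v in range(120,136,2):
    w=[world('scene',u,v,d[v,u])[0].round(0) for u in range(243,251,2)]; print(v,w)
tcp=np.array(robot.observe()['eef_pos']); print(tcp, proj('scene',tcp), proj('scene',tcp-[0,0,22]), proj('scene',tcp+[0,0,22]))
E
```

```text
120 [array([ 457., -195.,  170.]), array([ 452., -192.,  169.]), array([ 438., -203.,  158.]), array([ 437., -195.,  162.])]
122 [array([ 460., -191.,  167.]), array([ 455., -189.,  165.]), array([ 442., -198.,  156.]), array([ 441., -189.,  160.])]
124 [array([ 458., -194.,  158.]), array([ 450., -197.,  153.]), array([ 444., -195.,  151.]), array([ 442., -189.,  154.])]
126 [array([ 458., -195.,  151.]), array([ 450., -197.,  147.]), array([ 449., -189.,  150.]), array([ 446., -183.,  152.])]
128 [array([ 458., -197.,  143.]), array([ 451., -197.,  140.]), array([ 448., -190.,  142.]), array([ 443., -188.,  141.])]
130 [array([ 458., -197.,  136.]), array([ 452., -195.,  135.]), array([ 450., -188.,  138.]), array([ 442., -191.,  133.])]
132 [array([ 347., -364.,   -4.]), array([ 454., -194.,  129.]), array([ 447., -194.,  127.]), array([ 443., -189.,  127.])]
134 [array([ 355., -352.,   -2.]), array([ 351., -347.,   -1.]), array([ 345., -344.,   -2.]), array([ 342., -337.,   -0.])]
[ 443.04612816 -200.8412383   123.01380158] [246.67501842 131.4947169 ] [247.08964458 137.90888939] [246.25222444 124.95419011]
```

```bash
python3 - <<'E'
from h import *
j=np.array([np.cos(np.radians(-17.8)),np.sin(np.radians(-17.8))])
for z in(45,55,67,75,85):
  print(z,[proj('scene',[*(np.array([443,-203])+s*j),z]).round(1) for s in(-32,32)])
st()
E
```

```text
45 [array([257.9, 151. ]), array([237.4, 155.8])]
55 [array([257.8, 148.2]), array([237.1, 153. ])]
67 [array([257.6, 144.9]), array([236.9, 149.6])]
75 [array([257.5, 142.6]), array([236.7, 147.4])]
85 [array([257.4, 139.8]), array([236.5, 144.6])]
t 7.37 pos [ 443.  -200.8  123. ] jaw -17.8 xax [ 0.036 -0.024 -0.999] q6 1.46 F [ 0.3 -0.5 -0.1] gap 0.1
```

Request:
jog_arm([
  [0, 0, 0, 0],
  [0, 0, 0, 0],
  [0, 0, 0, 0],
  [0, 0, 0, 0],
  [0, 0, 0, 0],
], gripper=165)

```text
time: 7.78
eef_pos: [440.0, -199.5, 119.3]
tool_rot: [0.429, 0.575, 0.404, -0.567]
ft_force: [-0.7, 0.1, 0.9]
finger_gap: 30.0
```

```bash
python3 - <<'E'
from h import *
st(); p,d=snap('scene','s3.png'); v,u=np.mgrid[0:420,0:560]
W=world('scene',u.ravel(),v.ravel(),d.ravel()).reshape(420,560,3); 
m=(d>0)&(abs(W[...,0]-444)<45)&(abs(W[...,1]+200)<30)&(W[...,2]>60)
z=W[m][:,2]; print(np.sort(z)[:20].round(0)); 
k=m&(W[...,2]<150); ys,xs=np.where(k); 
for a,b in list(zip(xs,ys))[-12:]: print(a,b,W[b,a].round(0))
cv2.imwrite('pics/s3c.png',cv2.resize(cv2.imread('pics/s3.png')[80:180,190:310],None,fx=6,fy=6))
E
```

```text
t 7.78 pos [ 440.  -199.5  119.3] jaw -17.8 xax [ 0.03  -0.021 -0.999] q6 1.46 F [-0.7  0.1  0.9] gap 30.0
[117. 118. 119. 121. 121. 121. 121. 122. 122. 123. 123. 123. 124. 124.
 125. 125. 126. 126. 126. 126.]
244 133 [ 460. -190.  131.]
254 133 [ 427. -188.  118.]
255 133 [ 426. -184.  119.]
256 133 [ 426. -180.  121.]
240 134 [ 469. -197.  127.]
241 134 [ 466. -197.  126.]
242 134 [ 463. -195.  126.]
243 134 [ 460. -195.  125.]
244 134 [ 459. -191.  126.]
242 135 [ 464. -195.  123.]
243 135 [ 460. -195.  121.]
244 135 [ 459. -192.  123.]
```

View pics/s3c.png

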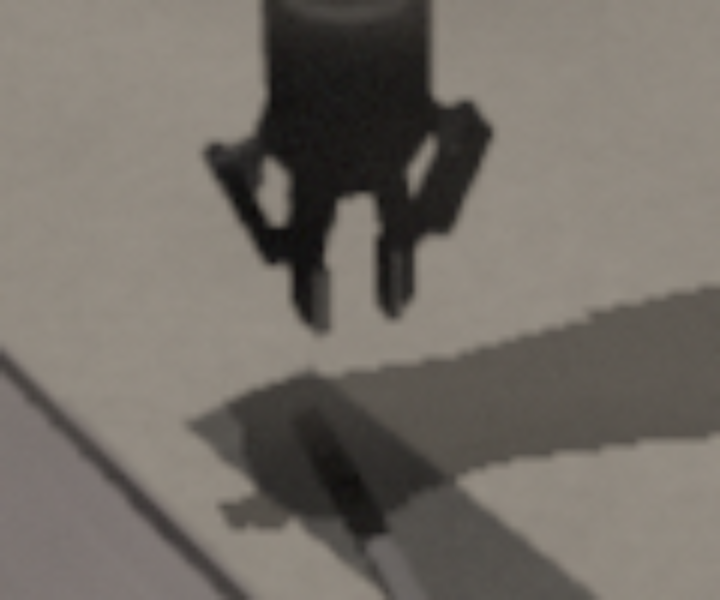

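Request:
jog_arm([
  [2, -1, -20, 0],
  [2, -1, -20, 0],
  [0, 0, -20, 0],
  [0, 0, -15, 0],
  [0, 0, 0, 0],
], gripper=125)

```text
time: 8.25
eef_pos: [445.6, -202.2, 42.5]
tool_rot: [0.43, 0.576, 0.403, -0.567]
ft_force: [-0.2, 0.9, 0.8]
finger_gap: 43.4
```

Request:
jog_arm([
  [0, 0, 0, 0],
  [0, 0, 0, 0],
  [0, 0, 0, 0],
  [0, 0, 0, 0],
  [0, 0, 0, 0],
])

```text
time: 8.67
eef_pos: [446.6, -202.6, 44.7]
tool_rot: [0.43, 0.576, 0.403, -0.566]
ft_force: [-0.6, -0.7, -0.1]
finger_gap: 43.7
```

```bash
python3 - <<'E'
from h import *
st()
E
```

```text
t 8.67 pos [ 446.6 -202.6   44.7] jaw -17.8 xax [ 0.034 -0.023 -0.999] q6 1.46 F [-0.6 -0.7 -0.1] gap 43.7
```

Request:
jog_arm([
  [-1, 1, -9, 0],
  [0, 0, -9, 0],
  [0, 0, -6, 0],
  [0, 0, -4, 0],
  [0, 0, 0, 0],
])

```text
time: 9.08
eef_pos: [446.8, -202.1, 15.5]
tool_rot: [0.431, 0.577, 0.401, -0.566]
ft_force: [0.4, 0.6, 0.2]
finger_gap: 43.5
```

Request:
jog_arm([
  [0, 0, -3, 0],
  [0, 0, -2, 0],
  [0, 0, 0, 0],
  [0, 0, 0, 0],
  [0, 0, 0, 0],
])

```text
time: 9.5
eef_pos: [446.1, -201.8, 9.0]
tool_rot: [0.431, 0.576, 0.402, -0.566]
ft_force: [0.5, -0.5, 0.2]
finger_gap: 43.7
```

```bash
python3 - <<'E'
from h import *
st(); snap('scene','s4.png'); cv2.imwrite('pics/s4c.png',cv2.resize(cv2.imread('pics/s4.png')[100:200,200:310],None,fx=6,fy=6))
E
```

```text
t 9.5 pos [ 446.1 -201.8    9. ] jaw -17.8 xax [ 0.036 -0.024 -0.999] q6 1.46 F [ 0.5 -0.5  0.2] gap 43.7
```

View pics/s4c.png

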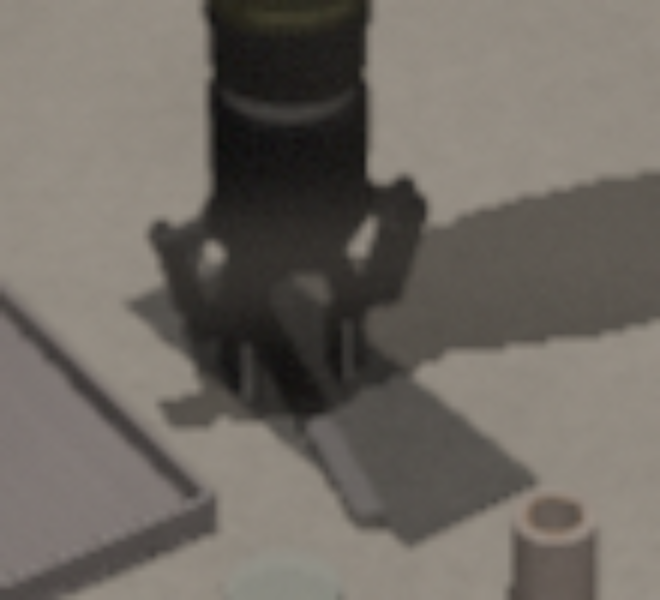

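Request:
jog_arm([
  [0, 0, -2, 0],
  [0, 0, -1, 0],
  [0, 0, 0, 0],
  [0, 0, 0, 0],
  [0, 0, 0, 0],
], gripper=255, squeeze=60)

```text
time: 9.97
eef_pos: [446.9, -202.1, 6.7]
tool_rot: [0.431, 0.577, 0.402, -0.566]
ft_force: [0.1, 0.7, -0.3]
finger_gap: 14.3
```

Request:
jog_arm([
  [0, 0, 0, 0],
  [0, 0, 0, 0],
  [0, 0, 0, 0],
  [0, 0, 0, 0],
  [0, 0, 0, 0],
])

```text
time: 10.38
eef_pos: [446.8, -202.1, 6.7]
tool_rot: [0.431, 0.577, 0.402, -0.566]
ft_force: [-0.2, 0.3, 0.6]
finger_gap: 14.7
```

```bash
python3 - <<'E'
from h import *
st()
E
```

```text
t 10.38 pos [ 446.8 -202.1    6.7] jaw -17.8 xax [ 0.038 -0.025 -0.999] q6 1.46 F [-0.2  0.3  0.6] gap 14.7
```

Request:
jog_arm([
  [0, 0, 15, 0],
  [0, 0, 25, 0],
  [0, 0, 25, 0],
  [0, 0, 25, 0],
  [0, 0, 10, 0],
])

```text
time: 10.8
eef_pos: [442.1, -200.0, 106.3]
tool_rot: [0.428, 0.575, 0.405, -0.568]
ft_force: [1.2, 0.3, -0.5]
finger_gap: 14.0
```

Request:
jog_arm([
  [14, 12, 0, 2.3],
  [20, 17, 0, 4],
  [20, 17, 0, 4],
  [20, 17, 0, 4],
  [20, 17, 0, 4],
])

```text
time: 11.22
eef_pos: [537.8, -121.0, 110.9]
tool_rot: [0.516, 0.503, 0.49, -0.49]
ft_force: [-0.8, 0.2, -0.5]
finger_gap: 14.5
```

Request:
jog_arm([
  [20, 17, 0, 4],
  [20, 17, 0, 4],
  [15, 12, 0, 0],
  [0, 0, 0, 0],
  [0, 0, 0, 0],
])

```text
time: 11.63
eef_pos: [598.8, -68.5, 110.0]
tool_rot: [0.553, 0.464, 0.527, -0.448]
ft_force: [-0.9, -0.3, -0.9]
finger_gap: 14.5
```

```bash
python3 - <<'E'
from h import *
st(); snap('scene','s5.png'); cv2.imwrite('pics/s5c.png',cv2.resize(cv2.imread('pics/s5.png')[90:270,160:360],None,fx=4,fy=4)[:600])
snap('top','t5.png'); cv2.imwrite('pics/t5c.png',cv2.resize(cv2.imread('pics/t5.png')[140:260,240:400],None,fx=5,fy=5))
E
```

```text
t 11.63 pos [598.8 -68.5 110. ] jaw 9.7 xax [ 0.042 -0.006 -0.999] q6 1.29 F [-0.9 -0.3 -0.9] gap 14.5
```

View pics/s5c.png

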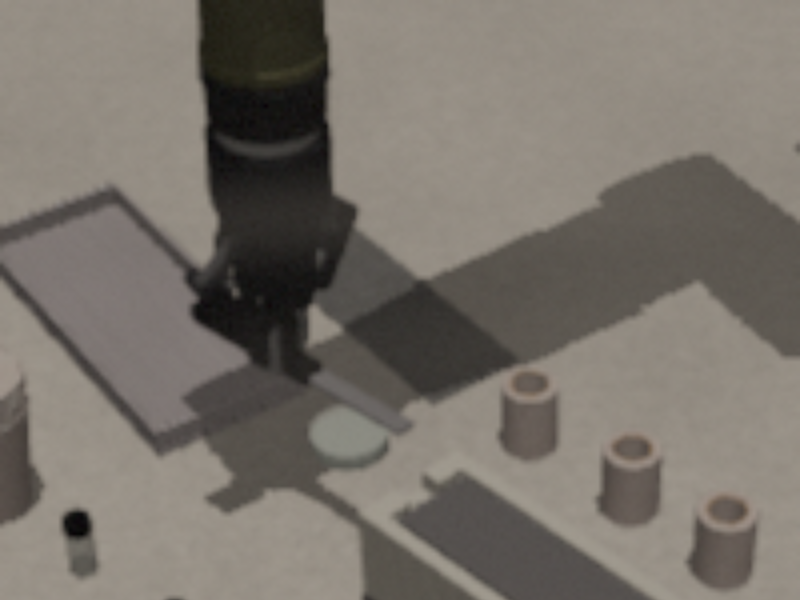

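View pics/t5c.png

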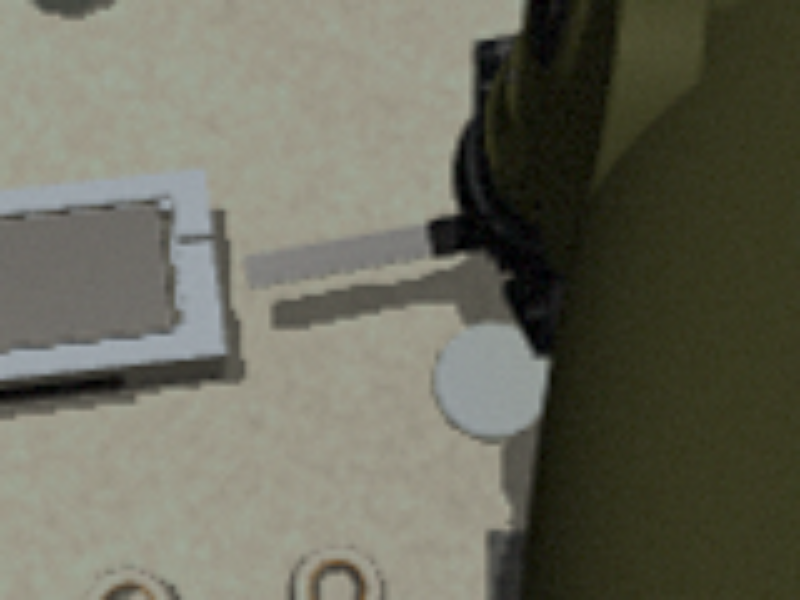

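Request:
jog_arm([
  [2, 0, -6, -2],
  [2, 0, -6, -2],
  [0, 0, -4, 0],
  [0, 0, 0, 0],
  [0, 0, 0, 0],
])

```text
time: 12.15
eef_pos: [598.1, -72.6, 93.6]
tool_rot: [0.535, 0.483, 0.509, -0.47]
ft_force: [-0.2, 0.7, 0.2]
finger_gap: 14.2
```

```bash
cat >> h.py <<'E'
def blade(fn=None,zr=(45,150)):
    p,d=snap('top',fn); v,u=np.mgrid[0:420,0:560]
    W=world('top',u.ravel(),v.ravel(),d.ravel()).reshape(420,560,3)
    q=W[...,:2]-DO; X=q@DX; Y=q@DY; Z=W[...,2]
    g=p.astype(int); 
    m=(d>0)&(abs(X)<35)&(Y<-113)&(Y>-215)&(Z>zr[0])&(Z<zr[1])&(g.sum(-1)>200)
    n,l,s,c=cv2.connectedComponentsWithStats(m.astype(np.uint8)); i=1+np.argmax(s[1:,4]); m=l==i
    P=np.stack([X[m],Y[m],Z[m]],1)
    print('blade n',len(P),'Y',P[:,1].min().round(1),P[:,1].max().round(1),'rect',cv2.minAreaRect(P[:,:2].astype(np.float32)))
    print(' X=a+bY:',np.polyfit(P[:,1]+112,P[:,0],1),' Z at tip, slope:',np.polyfit(P[:,1]-P[:,1].max(),P[:,2],1))
E
python3 - <<'E'
from h import *
st(); blade('t6.png'); o=robot.observe(); q=o['eef_pos'][:2]-DO; print('tcp disp',q@DX,q@DY)
E
```

```text
t 12.15 pos [598.1 -72.6  93.6] jaw 5.2 xax [ 0.039 -0.01  -0.999] q6 1.36 F [-0.2  0.7  0.2] gap 14.2
blade n 242 Y -208.7 -127.9 rect ((-4.657261848449707, -168.41416931152344), (80.85066986083984, 14.549592018127441), 88.87023162841797)
 X=a+bY: [ 0.0110345  -4.04986812]  Z at tip, slope: [-1.46132596e-02  9.73491691e+01]
tcp disp -5.188245348186551 -242.57449713193267
```

Request:
jog_arm([
  [2, 0, -7, 0],
  [2, 0, -7, 0],
  [0, 0, -5, 0],
  [0, 0, 0, 0],
  [0, 0, 0, 0],
])

```text
time: 12.62
eef_pos: [602.3, -73.4, 73.3]
tool_rot: [0.535, 0.483, 0.509, -0.47]
ft_force: [-0.3, -0.5, -0.7]
finger_gap: 14.5
```

```bash
python3 - <<'E'
from h import *
st(); blade('t7.png'); o=robot.observe(); q=o['eef_pos'][:2]-DO; print('tcp disp',q@DX,q@DY)
E
```

```text
t 12.62 pos [602.3 -73.4  73.3] jaw 5.2 xax [ 0.039 -0.011 -0.999] q6 1.36 F [-0.3 -0.5 -0.7] gap 14.5
blade n 235 Y -209.8 -128.9 rect ((-0.4535365104675293, -169.38845825195312), (80.93672180175781, 14.377433776855469), 89.53326416015625)
 X=a+bY: [0.0143377  0.12565918]  Z at tip, slope: [-5.48947609e-03  7.73362580e+01]
tcp disp -1.2193987413488894 -243.65886121421582
```

Request:
jog_arm([
  [-1, 6, 0, 0],
  [-1, 8, 0, 0],
  [-1, 8, 0, 0],
  [-1, 8, 0, 0],
  [0, 0, 0, 0],
])

```text
time: 13.08
eef_pos: [597.9, -40.0, 73.7]
tool_rot: [0.535, 0.484, 0.509, -0.47]
ft_force: [-0.3, -1.0, -0.2]
finger_gap: 14.3
```

```bash
python3 - <<'E'
from h import *
st(); blade('t8.png'); o=robot.observe(); q=o['eef_pos'][:2]-DO; print('tcp disp',q@DX,q@DY)
cv2.imwrite('pics/t8c.png',cv2.resize(cv2.imread('pics/t8.png')[140:260,240:400],None,fx=5,fy=5))
E
```

```text
t 13.08 pos [597.9 -40.   73.7] jaw 5.2 xax [ 0.039 -0.01  -0.999] q6 1.42 F [-0.3 -1.  -0.2] gap 14.3
blade n 182 Y -175.9 -113.1 rect ((-1.6643438339233398, -144.5804443359375), (62.688514709472656, 15.047220230102539), 88.8685302734375)
 X=a+bY: [ 0.01309367 -1.34778663]  Z at tip, slope: [2.93433449e-03 7.83240823e+01]
tcp disp -1.934965488574774 -210.63279383876747
```

View pics/t8c.png

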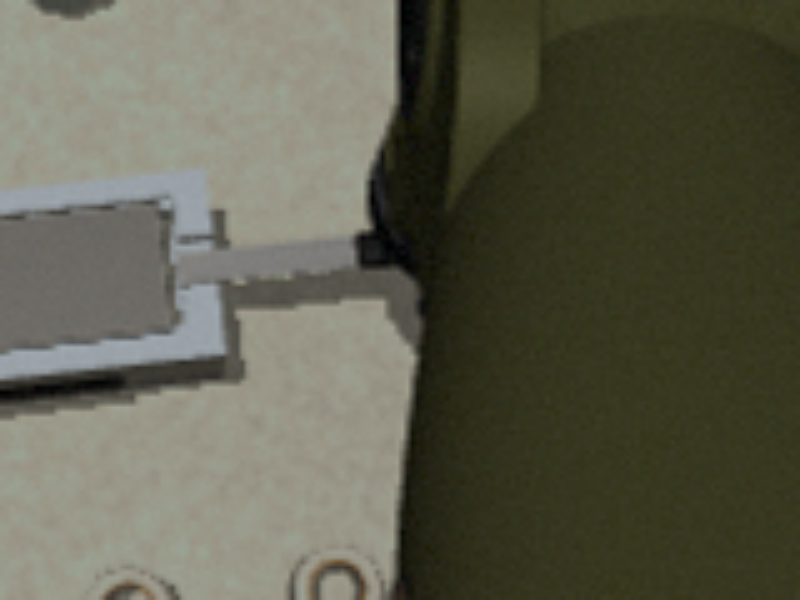

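Request:
jog_arm([
  [0, 5, -1, 0],
  [0, 6, 0, 0],
  [0, 6, 0, 0],
  [-1, 4, 0, 0],
  [0, 0, 0, 0],
])

```text
time: 13.55
eef_pos: [597.2, -17.1, 73.0]
tool_rot: [0.535, 0.483, 0.509, -0.47]
ft_force: [0.1, -0.2, -0.1]
finger_gap: 14.6
```

```bash
python3 - <<'E'
from h import *
st(); blade('t9.png'); o=robot.observe(); q=o['eef_pos'][:2]-DO; print('tcp disp',q@DX,q@DY)
E
```

```text
t 13.55 pos [597.2 -17.1  73. ] jaw 5.2 xax [ 0.04  -0.011 -0.999] q6 1.46 F [ 0.1 -0.2 -0.1] gap 14.6
blade n 117 Y -153.3 -113.1 rect ((-0.12842416763305664, -132.98805236816406), (14.624802589416504, 40.10957717895508), 1.7359983921051025)
 X=a+bY: [ 0.00361819 -0.0732064 ]  Z at tip, slope: [9.56856877e-03 7.78371618e+01]
tcp disp -0.2587212948853191 -187.54379733650902
```

Request:
jog_arm([
  [0, 0, -2, 0],
  [0, 0, -2, 0],
  [0, 0, -3, 0],
  [0, 0, -3, 0],
  [0, 0, -3, 0],
], squeeze=30)

```text
time: 14.02
eef_pos: [599.4, -17.6, 61.8]
tool_rot: [0.536, 0.485, 0.508, -0.468]
ft_force: [-2.2, 0.3, 6.2]
finger_gap: 13.9
```

```bash
python3 - <<'E'
from h import *
st(); blade('t10.png'); snap('scene','s10.png'); cv2.imwrite('pics/s10c.png',cv2.resize(cv2.imread('pics/s10.png')[120:270,200:350],None,fx=4,fy=4)[:600])
E
```

```text
t 14.02 pos [599.4 -17.6  61.8] jaw 5.2 xax [ 0.045 -0.009 -0.999] q6 1.46 F [-2.2  0.3  6.2] gap 13.9
blade n 110 Y -153.2 -113.5 rect ((1.253781795501709, -133.2982940673828), (39.474491119384766, 14.66633415222168), 88.78950500488281)
 X=a+bY: [-0.01075431  1.25832468]  Z at tip, slope: [ 0.11610396 74.70154273]
```

View pics/s10c.png

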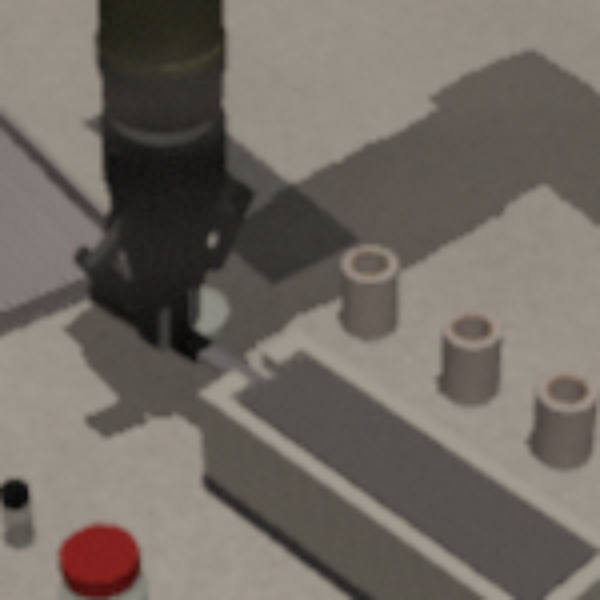

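Request:
jog_arm([
  [-1, 0, -3, 0],
  [0, 1, -4, 0],
  [0, 0, -4, 0],
  [0, 1, -4, 0],
  [0, 0, -2, 0],
])

```text
time: 14.53
eef_pos: [602.0, -16.7, 48.6]
tool_rot: [0.537, 0.488, 0.506, -0.467]
ft_force: [-1.1, 0.9, 7.4]
finger_gap: 14.4
```

```bash
python3 - <<'E'
from h import *
st(); blade('t11.png'); snap('scene','s11.png'); cv2.imwrite('pics/s11c.png',cv2.resize(cv2.imread('pics/s11.png')[120:270,200:350],None,fx=4,fy=4)[:600])
W=np.load('topW.npy')
p,d=snap('top'); v,u=np.mgrid[0:420,0:560]
W=world('top',u.ravel(),v.ravel(),d.ravel()).reshape(420,560,3); q=W[...,:2]-DO; X=q@DX; Y=q@DY
print([round(float(np.median(W[...,2][(abs(X)<25)&(abs(Y-y)<5)])),1) for y in range(-85,150,20)])
E
```

```text
t 14.53 pos [602.  -16.7  48.6] jaw 5.1 xax [ 0.053 -0.008 -0.999] q6 1.46 F [-1.1  0.9  7.4] gap 14.4
blade n 102 Y -149.2 -113.5 rect ((3.7617645263671875, -131.36537170410156), (14.559198379516602, 35.912227630615234), 0.7894912362098694)
 X=a+bY: [-0.01612368  3.18321414]  Z at tip, slope: [ 0.29658848 74.53188623]
[104.6, 102.9, 101.2, 99.5, 97.5, 95.8, 94.0, 92.7, 90.7, 89.3, 87.4, 86.0]
```

View pics/s11c.png

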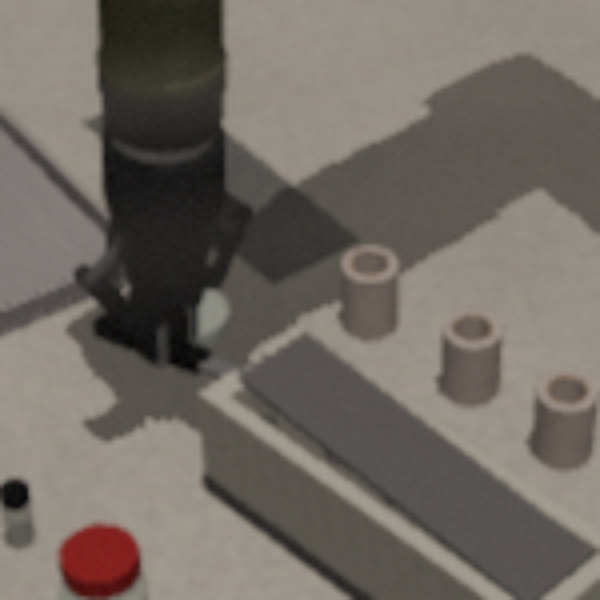

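Request:
jog_arm([
  [0, -5, 0, 0],
  [0, -7, -2, 0],
  [1, -7, -2, 0],
  [0, -7, -2, 0],
  [0, -4, 0, 0],
], squeeze=60)

```text
time: 15.1
eef_pos: [603.8, -49.4, 42.2]
tool_rot: [0.537, 0.488, 0.505, -0.466]
ft_force: [-0.5, 0.3, -0.7]
finger_gap: 14.3
```

```bash
python3 - <<'E'
from h import *
st(); blade('t12.png'); cv2.imwrite('pics/t12c.png',cv2.resize(cv2.imread('pics/t12.png')[140:260,240:400],None,fx=5,fy=5))
E
```

```text
t 15.1 pos [603.8 -49.4  42.2] jaw 5.1 xax [ 0.054 -0.007 -0.998] q6 1.4 F [-0.5  0.3 -0.7] gap 14.3
blade n 187 Y -181.2 -113.5 rect ((2.0948147773742676, -147.3321533203125), (14.572822570800781, 67.89158630371094), 1.1156811714172363)
 X=a+bY: [-0.0148395   1.60074597]  Z at tip, slope: [ 0.27860053 74.9017764 ]
```

View pics/t12c.png

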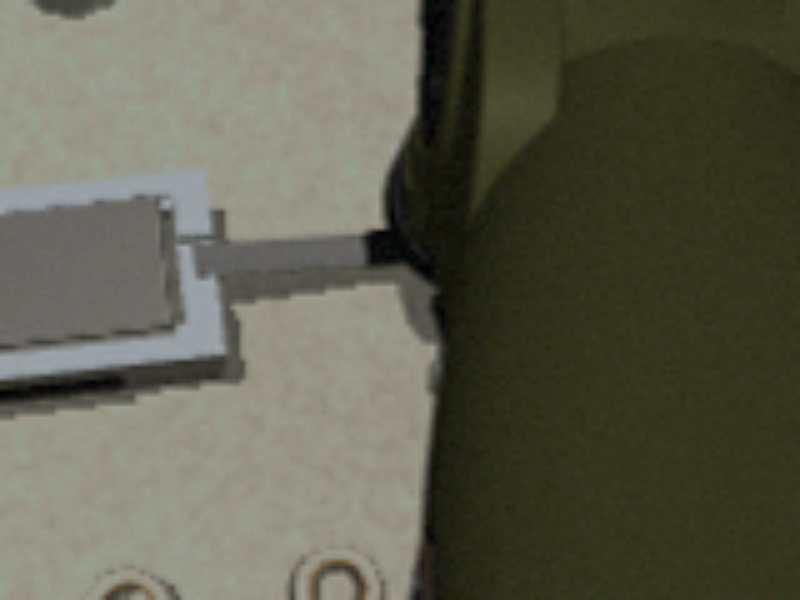

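Request:
jog_arm([
  [0, -5, 10, 0],
  [0, -3, 20, 0],
  [0, 0, 25, 0],
  [0, 0, 25, 0],
  [0, 0, 10, 0],
])

```text
time: 15.57
eef_pos: [598.2, -61.1, 132.1]
tool_rot: [0.534, 0.486, 0.508, -0.47]
ft_force: [0.2, 0.1, -0.2]
finger_gap: 14.4
```

Request:
jog_arm([
  [-15, -10, 0, -1],
  [-22, -15, 0, -1],
  [-22, -15, 0, -1],
  [-22, -15, 0, -1],
  [-22, -15, 0, 0],
])

```text
time: 15.98
eef_pos: [499.4, -132.1, 137.8]
tool_rot: [0.521, 0.505, 0.487, -0.485]
ft_force: [0.3, 0.2, -0.1]
finger_gap: 14.7
```

Request:
jog_arm([
  [-22, -15, 0, 0],
  [-22, -15, 0, 0],
  [-15, -10, 0, 0],
  [0, 0, 0, 0],
  [0, 0, 0, 0],
])

```text
time: 16.4
eef_pos: [432.1, -175.8, 137.7]
tool_rot: [0.52, 0.505, 0.486, -0.487]
ft_force: [0.4, 0.3, -0.4]
finger_gap: 14.4
```

```bash
python3 - <<'E'
from h import *
st(); print([onz('top',u,v,3).round() for u,v in((337,247),(443,248),(442,281),(337,280))])
snap('scene','s13.png'); cv2.imwrite('pics/s13c.png',cv2.resize(cv2.imread('pics/s13.png')[90:240,180:330],None,fx=4,fy=4)[:600])
E
```

```text
t 16.4 pos [ 432.1 -175.8  137.7] jaw 0.8 xax [ 0.052 -0.015 -0.999] q6 1.17 F [ 0.4  0.3 -0.4] gap 14.4
[array([471., -71.,   3.]), array([ 465., -322.,    3.]), array([ 388., -315.,    3.]), array([393., -69.,   3.])]
```

View pics/s13c.png

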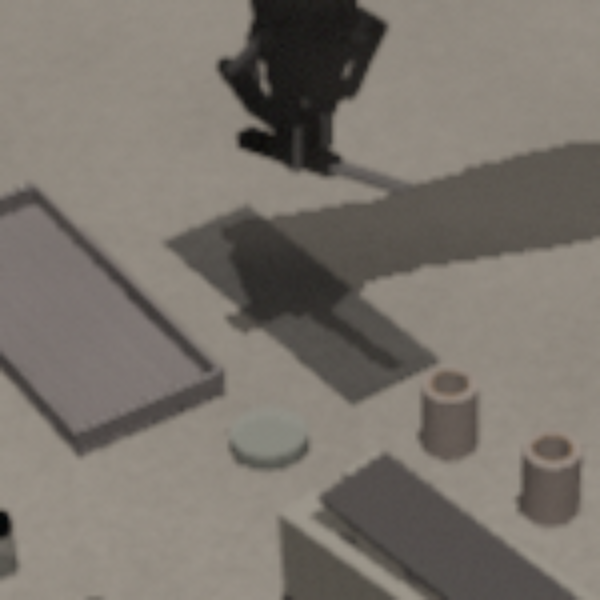

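Request:
jog_arm([
  [0, 0, -15, 0],
  [0, 0, -22, 0],
  [0, 0, -22, 0],
  [0, 0, -22, 0],
  [0, 0, -12, 0],
])

```text
time: 16.87
eef_pos: [441.4, -175.5, 46.0]
tool_rot: [0.525, 0.506, 0.483, -0.484]
ft_force: [-0.2, 0.7, -1.0]
finger_gap: 13.8
```

Request:
jog_arm([
  [0, 0, 0, 0],
  [0, 0, 0, 0],
  [0, 0, -4, 0],
  [0, 0, -4, 0],
  [0, 0, -3, 0],
], squeeze=20)

```text
time: 17.28
eef_pos: [444.3, -173.6, 33.8]
tool_rot: [0.526, 0.505, 0.485, -0.482]
ft_force: [-0.3, 0.3, -1.1]
finger_gap: 13.9
```

```bash
python3 - <<'E'
from h import *
st()
E
```

```text
t 17.28 pos [ 444.3 -173.6   33.8] jaw 1.4 xax [ 0.064 -0.018 -0.998] q6 1.17 F [-0.3  0.3 -1.1] gap 13.9
```

Request:
jog_arm([
  [-5, 0, -2, 0],
  [-5, 0, -2, 0],
  [0, 0, -3, 0],
  [0, 0, -3, 0],
  [0, 0, -3, 0],
])

```text
time: 17.7
eef_pos: [435.1, -173.9, 21.7]
tool_rot: [0.527, 0.506, 0.484, -0.481]
ft_force: [-0.5, 1.6, 7.9]
finger_gap: 14.2
```

Request:
jog_arm([
  [0, 0, -3, 0],
  [0, 0, -3, 0],
  [0, 0, -3, 0],
  [0, 0, -2, 0],
  [0, 0, 0, 0],
])

```text
time: 18.12
eef_pos: [438.4, -175.1, 12.9]
tool_rot: [0.529, 0.507, 0.481, -0.48]
ft_force: [-1.5, 0.9, 4.9]
finger_gap: 14.0
```

```bash
python3 - <<'E'
from h import *
st(); snap('scene','s14.png'); cv2.imwrite('pics/s14c.png',cv2.resize(cv2.imread('pics/s14.png')[90:240,180:330],None,fx=4,fy=4)[:600])
E
```

```text
t 18.12 pos [ 438.4 -175.1   12.9] jaw 1.4 xax [ 0.075 -0.021 -0.997] q6 1.16 F [-1.5  0.9  4.9] gap 14.0
```

View pics/s14c.png

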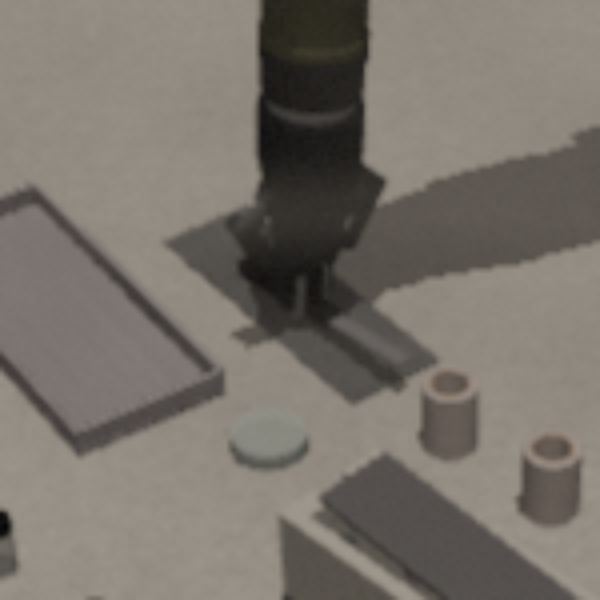

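Request:
jog_arm([
  [-1, 0, -3, 0],
  [0, 0, -2, 0],
  [0, 0, 0, 0],
  [0, 0, 0, 0],
  [0, 0, 0, 0],
])

```text
time: 18.58
eef_pos: [438.8, -175.6, 9.5]
tool_rot: [0.53, 0.508, 0.48, -0.48]
ft_force: [-2.0, 2.6, 4.4]
finger_gap: 14.3
```

Request:
jog_arm([
  [0, 0, 0, 0],
  [0, 0, 0, 0],
  [0, 0, 0, 0],
  [0, 0, 0, 0],
  [0, 0, 0, 0],
], gripper=150)

```text
time: 19.0
eef_pos: [438.8, -175.8, 9.0]
tool_rot: [0.53, 0.508, 0.48, -0.48]
ft_force: [-0.2, -0.3, 0.1]
finger_gap: 35.1
```

Request:
jog_arm([
  [0, 0, 40, 0],
  [0, 0, 40, 0],
  [0, 0, 40, 0],
  [0, 0, 40, 0],
  [0, 0, 0, 0],
])

```text
time: 19.42
eef_pos: [433.4, -173.7, 171.6]
tool_rot: [0.527, 0.507, 0.483, -0.482]
ft_force: [1.5, -0.5, 0.5]
finger_gap: 35.2
```

```bash
python3 - <<'E'
from h import *
st(); snap('scene','s15.png'); cv2.imwrite('pics/s15c.png',cv2.resize(cv2.imread('pics/s15.png')[90:240,180:330],None,fx=4,fy=4)[:600])
E
```

```text
t 19.42 pos [ 433.4 -173.7  171.6] jaw 1.3 xax [ 0.069 -0.018 -0.997] q6 1.16 F [ 1.5 -0.5  0.5] gap 35.2
```

View pics/s15c.png

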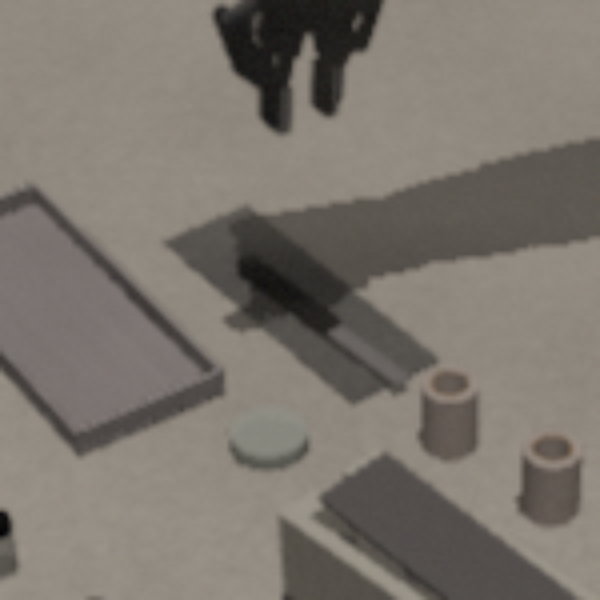

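Request:
jog_arm([
  [12, 26, 0, 1],
  [12, 26, 0, 1],
  [12, 26, 0, 1],
  [12, 26, 0, 1],
  [12, 26, 0, 0],
], gripper=0)

```text
time: 19.88
eef_pos: [490.9, -43.4, 166.2]
tool_rot: [0.541, 0.49, 0.5, -0.467]
ft_force: [1.0, -0.5, -0.2]
finger_gap: 85.1
```

Request:
jog_arm([
  [12, 26, 0, 0],
  [12, 26, 0, 0],
  [12, 26, 0, 0],
  [12, 26, 0, 0],
  [12, 26, 0, 0],
])

```text
time: 20.3
eef_pos: [548.7, 93.3, 158.8]
tool_rot: [0.539, 0.487, 0.502, -0.469]
ft_force: [0.8, -1.4, 0.2]
finger_gap: 85.6
```

Request:
jog_arm([
  [12, 26, 0, 0],
  [10, 20, 0, 0],
  [5, 8, 0, 0],
  [0, 0, 0, 0],
  [0, 0, 0, 0],
])

```text
time: 20.72
eef_pos: [574.5, 154.5, 150.6]
tool_rot: [0.539, 0.483, 0.506, -0.47]
ft_force: [0.5, -0.2, -0.3]
finger_gap: 85.3
```

```bash
python3 - <<'E'
from h import *
st(); print(d2w(0,-25))
W=np.load('topW.npy'); Z=W[...,2]; m=(Z>14)&(Z<30)&(W[...,0]>500)&(W[...,0]<660)&(W[...,1]<-130)&(W[...,1]>-450)
print(cv2.minAreaRect(W[m][:,:2].astype(np.float32)))
E
```

```text
t 20.72 pos [574.5 154.5 150.6] jaw 5.2 xax [ 0.047 -0.018 -0.999] q6 1.76 F [ 0.5 -0.2 -0.3] gap 85.3
[581.24413281 144.35508343]
((582.8907470703125, -288.6840515136719), (292.5388488769531, 121.07543182373047), 85.66456604003906)
```

Request:
jog_arm([
  [4, -5, -8, 0.6],
  [3, -5, -8, 0],
  [0, 0, -8, 0],
  [0, 0, -8, 0],
  [0, 0, -4, 0],
])

```text
time: 21.13
eef_pos: [580.0, 138.0, 110.4]
tool_rot: [0.54, 0.48, 0.507, -0.469]
ft_force: [-0.9, 0.2, 0.3]
finger_gap: 85.4
```

Request:
jog_arm([
  [0, 0, -3, 0],
  [0, 0, -3, 0],
  [0, 0, 0, 0],
  [0, 0, 0, 0],
  [0, 0, 0, 0],
])

```text
time: 21.55
eef_pos: [578.4, 136.4, 102.0]
tool_rot: [0.539, 0.48, 0.507, -0.471]
ft_force: [0.4, -0.2, -0.0]
finger_gap: 85.5
```

```bash
python3 - <<'E'
from h import *
st(); snap('scene','s16.png'); cv2.imwrite('pics/s16c.png',cv2.resize(cv2.imread('pics/s16.png')[140:290,220:370],None,fx=4,fy=4)[:600])
o=robot.observe(); q=o['eef_pos'][:2]-DO; print('tcp disp',q@DX,q@DY)
E
```

```text
t 21.55 pos [578.4 136.4 102. ] jaw 5.5 xax [ 0.042 -0.02  -0.999] q6 1.72 F [ 0.4 -0.2 -0. ] gap 85.5
tcp disp -3.540604624721785 -32.52686162461963
```

View pics/s16c.png

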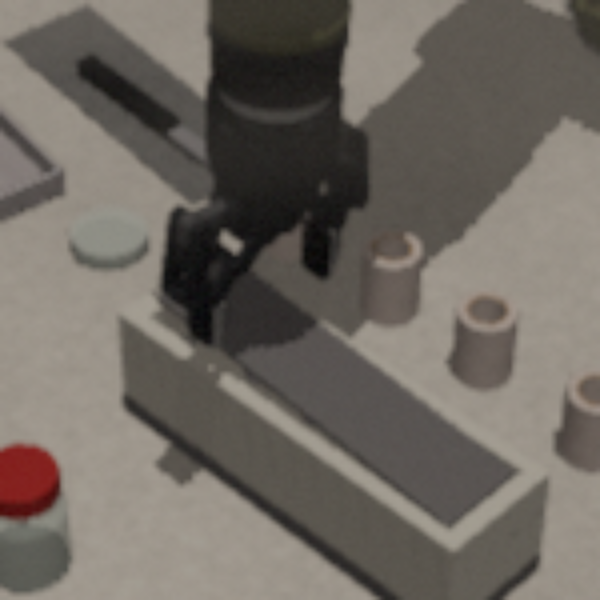

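Request:
jog_arm([
  [2, 2, -4, 0.3],
  [2, 2, -4, 0],
  [0, 1, -3, 0],
  [0, 0, -2, 0],
  [0, 0, 0, 0],
])

```text
time: 22.02
eef_pos: [584.1, 143.0, 89.0]
tool_rot: [0.541, 0.479, 0.508, -0.468]
ft_force: [-0.1, -0.7, -0.3]
finger_gap: 85.0
```

```bash
python3 - <<'E'
from h import *
st(); o=robot.observe(); q=o['eef_pos'][:2]-DO; print('tcp disp',q@DX,q@DY)
E
```

```text
t 22.02 pos [584.1 143.   89. ] jaw 5.9 xax [ 0.045 -0.019 -0.999] q6 1.72 F [-0.1 -0.7 -0.3] gap 85.0
tcp disp 2.6574023089700707 -26.63225012263752
```

Request:
jog_arm([
  [-2, 0, 0, 0],
  [0, 0, 0, 0],
  [0, 0, 0, 0],
  [0, 0, 0, 0],
  [0, 0, 0, 0],
], gripper=255, squeeze=60)

```text
time: 22.43
eef_pos: [581.6, 143.1, 89.2]
tool_rot: [0.541, 0.479, 0.509, -0.468]
ft_force: [-0.4, -0.1, -0.5]
finger_gap: 55.6
```

Request:
jog_arm([
  [0, 0, 0, 0],
  [0, 0, 0, 0],
  [0, 0, 0, 0],
  [0, 0, 0, 0],
  [0, 0, 0, 0],
], squeeze=100)

```text
time: 22.85
eef_pos: [581.6, 143.1, 89.6]
tool_rot: [0.541, 0.479, 0.509, -0.468]
ft_force: [0.5, 0.5, 1.2]
finger_gap: 54.5
```

```bash
python3 - <<'E'
from h import *
st(); snap('scene','s17.png'); cv2.imwrite('pics/s17c.png',cv2.resize(cv2.imread('pics/s17.png')[140:290,220:370],None,fx=4,fy=4)[:600])
o=robot.observe(); q=o['eef_pos'][:2]-DO; print('tcp disp',q@DX,q@DY)
E
```

```text
t 22.85 pos [581.6 143.1  89.6] jaw 5.9 xax [ 0.045 -0.019 -0.999] q6 1.73 F [0.5 0.5 1.2] gap 54.5
tcp disp 0.24169626910045927 -26.282635721153298
```

View pics/s17c.png

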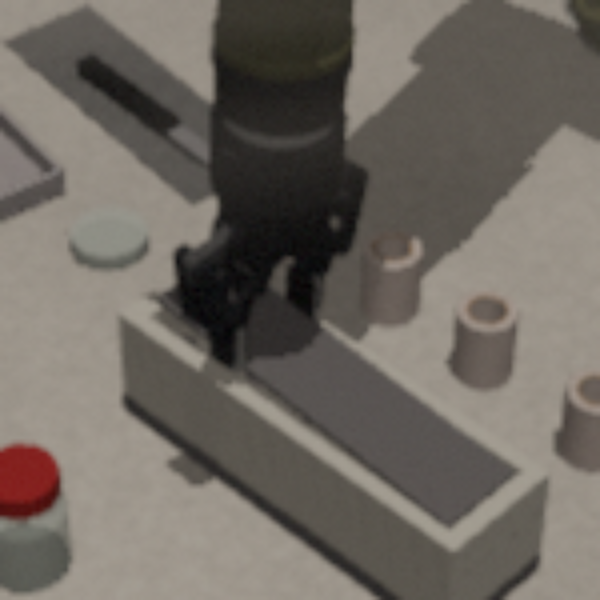

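Request:
jog_arm([
  [0, 0, 4, 0],
  [0, 0, 8, 0],
  [0, 0, 10, 0],
  [0, 0, 12, 0],
  [0, 0, 12, 0],
])

```text
time: 23.32
eef_pos: [578.8, 142.0, 135.6]
tool_rot: [0.54, 0.477, 0.51, -0.47]
ft_force: [0.0, 0.2, -0.4]
finger_gap: 54.4
```

Request:
jog_arm([
  [0, 0, 12, 0],
  [0, 0, 12, 0],
  [0, 0, 10, 0],
  [0, 0, 0, 0],
  [0, 0, 0, 0],
])

```text
time: 23.73
eef_pos: [581.1, 142.4, 178.3]
tool_rot: [0.541, 0.479, 0.508, -0.468]
ft_force: [-0.6, -0.7, -1.6]
finger_gap: 54.2
```

```bash
python3 - <<'E'
from h import *
st(); snap('scene','s18.png'); cv2.imwrite('pics/s18c.png',cv2.resize(cv2.imread('pics/s18.png')[100:290,200:400],None,fx=4,fy=4)[:600])
E
```

```text
t 23.73 pos [581.1 142.4 178.3] jaw 5.9 xax [ 0.045 -0.02  -0.999] q6 1.73 F [-0.6 -0.7 -1.6] gap 54.2
```

View pics/s18c.png

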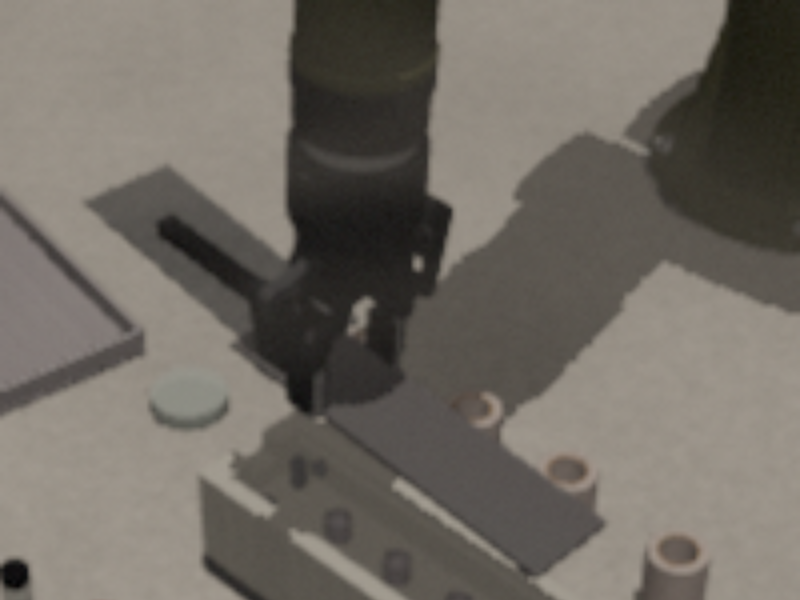

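```bash
python3 - <<'E'
from h import *
p,d=snap('top','t18.png'); v,u=np.mgrid[0:420,0:560]
W=world('top',u.ravel(),v.ravel(),d.ravel()).reshape(420,560,3); q=W[...,:2]-DO; X=q@DX; Y=q@DY; Z=W[...,2]
print([(y,round(float(np.median(Z[(abs(X)<20)&(abs(Y-y)<5)])),1)) for y in range(-105,180,20)])
m=(d>0)&(Z>110)&(Z<200)&(Y>20)&(Y<160)&(abs(X)<60); P=W[m][:,:2]; print(cv2.minAreaRect(P.astype(np.float32)), (X[m].min(),X[m].max(),Y[m].max()))
E
```

```text
[(-105, 73.9), (-85, 194.0), (-65, 683.0), (-45, 684.6), (-25, 683.5), (-5, 682.8), (15, 683.6), (35, 677.7), (55, nan), (75, nan), (95, nan), (115, nan), (135, nan), (155, nan), (175, nan)]
((540.4071655273438, 311.03570556640625), (11.640092849731445, 3.475778818130493), 26.641265869140625) (np.float64(-28.724844053143013), np.float64(-17.75593537304358), np.float64(146.13896136565035))
  return _methods._mean(a, axis=axis, dtype=dtype,
  ret = ret.dtype.type(ret / rcount)
```

Request:
jog_arm([
  [0, -12, 0, 0],
  [0, -24, 0, -1],
  [0, -24, 0, -1],
  [0, -24, 0, -1],
  [0, -24, 0, -1],
])

```text
time: 24.25
eef_pos: [577.9, 32.6, 173.3]
tool_rot: [0.524, 0.493, 0.494, -0.487]
ft_force: [0.5, 0.3, -1.4]
finger_gap: 54.2
```

Request:
jog_arm([
  [0, -24, 0, -1],
  [0, -24, 0, -1],
  [0, -24, 0, -1],
  [0, -24, 0, -1],
  [0, -24, 0, 0],
])

```text
time: 24.67
eef_pos: [572.7, -96.7, 168.4]
tool_rot: [0.504, 0.509, 0.477, -0.509]
ft_force: [0.3, -0.2, -0.7]
finger_gap: 54.3
```

Request:
jog_arm([
  [0, -24, 0, 0],
  [0, -24, 0, 0],
  [0, -24, 0, 0],
  [0, -24, 0, 0],
  [0, -24, 0, 0],
])

```text
time: 25.08
eef_pos: [566.6, -225.9, 163.4]
tool_rot: [-0.501, -0.508, -0.479, 0.511]
ft_force: [1.1, -0.1, -2.2]
finger_gap: 54.4
```

Request:
jog_arm([
  [0, -24, 0, 0],
  [0, -20, 0, 0],
  [0, -10, 0, 0],
  [0, 0, 0, 0],
  [0, 0, 0, 0],
])

```text
time: 25.5
eef_pos: [560.9, -289.2, 158.5]
tool_rot: [-0.497, -0.508, -0.479, 0.515]
ft_force: [0.1, 0.2, -1.8]
finger_gap: 54.4
```

```bash
python3 - <<'E'
from h import *
st()
E
```

```text
t 25.5 pos [ 560.9 -289.2  158.5] jaw -2.7 xax [ 0.01  -0.026 -1.   ] q6 1.15 F [ 0.1  0.2 -1.8] gap 54.4
```

Need (578.8,-343.5).

Request:
jog_arm([
  [5, -13, -4, -0.5],
  [6, -14, -6, -0.5],
  [5, -13, -6, -0.5],
  [3, -10, -6, 0],
  [0, 0, 0, 0],
])

```text
time: 25.92
eef_pos: [581.8, -339.9, 133.6]
tool_rot: [-0.491, -0.514, -0.473, 0.521]
ft_force: [-0.6, 0.4, -1.5]
finger_gap: 54.2
```

```bash
cat >> h.py <<'E'
def cloud(c,fn=None):
    p,d=snap(c,fn); v,u=np.mgrid[0:420,0:560]
    W=world(c,u.ravel(),v.ravel(),d.ravel()).reshape(420,560,3); W[d==0]=-999; return p,W
E
python3 - <<'E'
from h import *
st(); p,W=cloud('scene','s19.png'); m=(W[...,2]>60)&(W[...,2]<165)&(abs(W[...,0]-585)<45)&(W[...,1]>-310)&(W[...,1]<-100)
P=W[m]; A_=np.c_[P[:,0]-583,P[:,1]+288,np.ones(len(P))]; k=np.median(P[:,2]); co=np.linalg.lstsq(A_,P[:,2],rcond=None)[0]; r=abs(A_@co-P[:,2])<4; co=np.linalg.lstsq(A_[r],P[r,2],rcond=None)[0]; print(len(P),r.sum(),co, cv2.minAreaRect(P[r][:,:2].astype(np.float32)))
cv2.imwrite('pics/s19c.png',cv2.resize(cv2.imread('pics/s19.png')[60:240,120:320],None,fx=4,fy=4)[:600])
E
```

```text
t 25.92 pos [ 581.8 -339.9  133.6] jaw -4.0 xax [ 0.009 -0.025 -1.   ] q6 1.12 F [-0.6  0.4 -1.5] gap 54.2
750 703 [-2.52947302e-02 -9.37946031e-02  1.37690265e+02] ((589.5361328125, -236.908935546875), (149.07113647460938, 60.94427490234375), 86.15794372558594)
```

View pics/s19c.png

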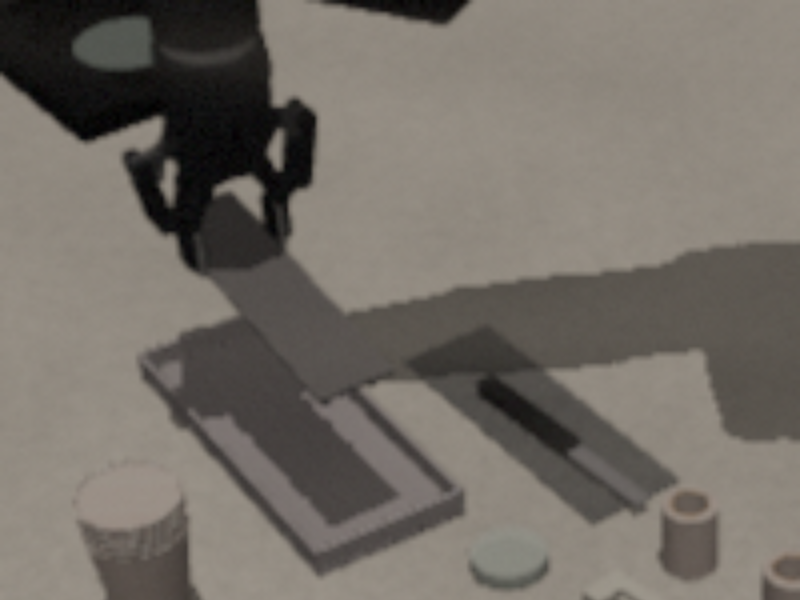

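Request:
jog_arm([
  [-2, -3, -6, 0],
  [-1, -2, -10, 0],
  [0, 0, -12, 0],
  [0, 0, -12, 0],
  [0, 0, -12, 0],
])

```text
time: 26.38
eef_pos: [579.6, -344.0, 80.2]
tool_rot: [-0.492, -0.514, -0.473, 0.52]
ft_force: [1.2, -0.5, -1.1]
finger_gap: 53.9
```

Request:
jog_arm([
  [0, 0, -12, 0],
  [0, 0, -10, 0],
  [0, 0, -8, 0],
  [0, 0, -4, 0],
  [0, 0, 0, 0],
])

```text
time: 26.8
eef_pos: [575.5, -340.4, 37.5]
tool_rot: [-0.489, -0.513, -0.476, 0.52]
ft_force: [-0.0, 0.3, -1.2]
finger_gap: 54.4
```

```bash
python3 - <<'E'
from h import *
st(); p,W=cloud('scene','s20.png'); m=(W[...,2]>30)&(W[...,2]<165)&(abs(W[...,0]-585)<45)&(W[...,1]>-310)&(W[...,1]<-100)
P=W[m]; A_=np.c_[P[:,0]-583,P[:,1]+288,np.ones(len(P))]; co=np.linalg.lstsq(A_,P[:,2],rcond=None)[0]; r=abs(A_@co-P[:,2])<4; co=np.linalg.lstsq(A_[r],P[r,2],rcond=None)[0]; print(len(P),r.sum(),co, cv2.minAreaRect(P[r][:,:2].astype(np.float32)))
E
```

```text
t 26.8 pos [ 575.5 -340.4   37.5] jaw -3.9 xax [ 0.006 -0.02  -1.   ] q6 1.11 F [-0.   0.3 -1.2] gap 54.4
686 545 [-2.81209211e-02 -9.59172718e-02  4.26551230e+01] ((583.291259765625, -237.43899536132812), (146.38409423828125, 60.28398513793945), 86.30288696289062)
```

Request:
jog_arm([
  [1, -2, -2, 0],
  [1, -2, -2, 0],
  [0, 0, -2, 0],
  [0, 0, -2, 0],
  [0, 0, -2, 0],
], squeeze=40)

```text
time: 27.27
eef_pos: [580.2, -346.4, 30.3]
tool_rot: [-0.491, -0.514, -0.474, 0.52]
ft_force: [-0.9, -0.4, -0.9]
finger_gap: 54.4
```

Request:
jog_arm([
  [0, 0, -2, 0],
  [0, 0, -2, 0],
  [0, 0, -2, 0],
  [0, 0, -2, 0],
  [0, 0, 0, 0],
], squeeze=25)

```text
time: 27.68
eef_pos: [580.7, -347.1, 22.3]
tool_rot: [-0.492, -0.514, -0.473, 0.519]
ft_force: [-0.6, 0.2, 0.6]
finger_gap: 54.5
```

```bash
python3 - <<'E'
from h import *
st(); p,W=cloud('scene','s21.png'); m=(W[...,2]>8)&(W[...,2]<165)&(abs(W[...,0]-585)<25)&(W[...,1]>-310)&(W[...,1]<-175)
P=W[m]; A_=np.c_[P[:,0]-583,P[:,1]+288,np.ones(len(P))]; co=np.linalg.lstsq(A_,P[:,2],rcond=None)[0]; r=abs(A_@co-P[:,2])<4; co=np.linalg.lstsq(A_[r],P[r,2],rcond=None)[0]; print(len(P),r.sum(),co)
cv2.imwrite('pics/s21c.png',cv2.resize(cv2.imread('pics/s21.png')[60:240,120:320],None,fx=4,fy=4)[:600])
E
```

```text
t 27.68 pos [ 580.7 -347.1   22.3] jaw -3.9 xax [ 0.012 -0.024 -1.   ] q6 1.11 F [-0.6  0.2  0.6] gap 54.5
570 83 [-0.11277275 -0.22206973 40.71672173]
```

View pics/s21c.png

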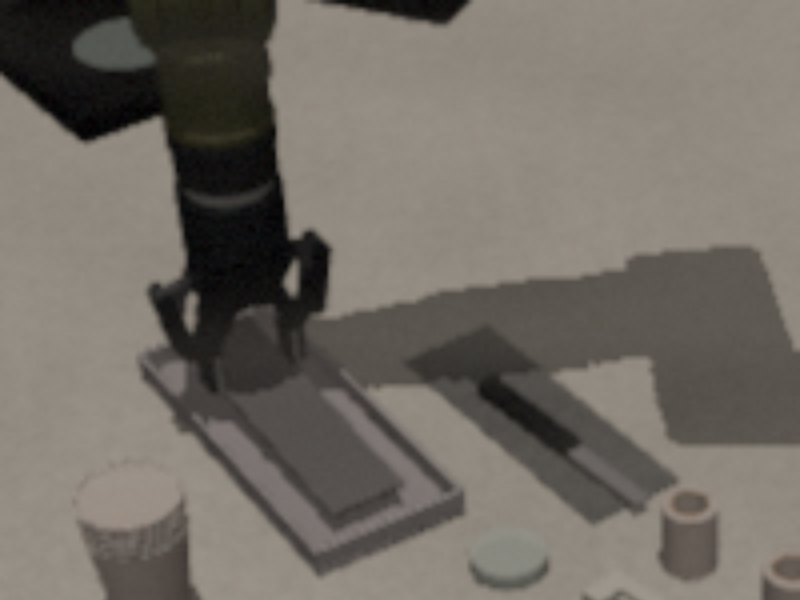

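Request:
jog_arm([
  [0, 0, -2, 0],
  [0, 0, -2, 0],
  [0, 0, -2, 0],
  [0, 0, -1, 0],
  [0, 0, 0, 0],
], squeeze=20)

```text
time: 28.15
eef_pos: [581.0, -347.9, 16.2]
tool_rot: [-0.492, -0.514, -0.473, 0.519]
ft_force: [-1.7, -0.1, 2.2]
finger_gap: 54.5
```

Request:
jog_arm([
  [0, 0, 0, 0],
  [0, 0, 0, 0],
  [0, 0, 0, 0],
  [0, 0, 0, 0],
  [0, 0, 0, 0],
], gripper=58)

```text
time: 28.57
eef_pos: [581.3, -347.0, 15.3]
tool_rot: [-0.492, -0.514, -0.473, 0.519]
ft_force: [0.0, 0.6, -0.4]
finger_gap: 66.0
```

Request:
jog_arm([
  [0, 0, 10, 0],
  [0, 0, 20, 0],
  [0, 0, 30, 0],
  [0, 0, 40, 0],
  [0, 0, 30, 0],
])

```text
time: 28.98
eef_pos: [574.5, -342.6, 142.3]
tool_rot: [-0.486, -0.512, -0.479, 0.521]
ft_force: [1.3, -0.5, 0.6]
finger_gap: 65.9
```

```bash
python3 - <<'E'
from h import *
st(); p,W=cloud('scene','s22.png'); 
cv2.imwrite('pics/s22c.png',cv2.resize(cv2.imread('pics/s22.png')[60:240,120:320],None,fx=4,fy=4)[:600])
E
```

```text
t 28.98 pos [ 574.5 -342.6  142.3] jaw -3.9 xax [-0.002 -0.016 -1.   ] q6 1.11 F [ 1.3 -0.5  0.6] gap 65.9
```

View pics/s22c.png

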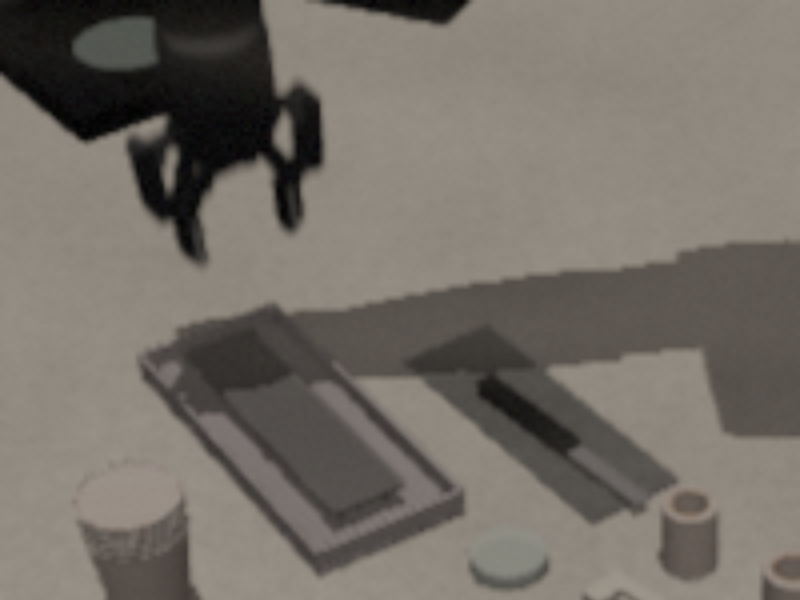

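```bash
cat >> h.py <<'E'
def rolls(show=True):
    out={}
    for c in('top','scene'):
        p,W=cloud(c,'r_%s.png'%c); x,y,z=W[...,0],W[...,1],W[...,2]
        m=((z>44)&(z<60)&(x>380)&(x<500)&(y>-60)&(y<420)).astype(np.uint8)
        n,l,s,ce=cv2.connectedComponentsWithStats(m)
        for i in range(1,n):
            if s[i,4]>25:
                q=W[l==i]; cc,rad=cv2.minEnclosingCircle(q[:,:2].astype(np.float32)); print(c,s[i,4],np.round(ce[i]),np.round(cc,1),round(rad,1),'z',np.median(q[:,2]).round(1),p[l==i].mean(0).round())
E
python3 - <<'E'
from h import *
rolls()
for i,y in enumerate((-32,18,68,118)): print(i,d2w(0,y).round(1),proj('top',[*d2w(0,y),77]).round(1))
t=cv2.imread('pics/r_top.png'); cv2.imwrite('pics/t23c.png',cv2.resize(t[160:285,135:335],None,fx=4,fy=4))
p,W=cloud('top'); q=W[...,:2]-DO; X=q@DX; Y=q@DY; Z=W[...,2]
m=((Z>69)&(Z<81)&(abs(X)<20)&(Y>-80)&(Y<150)).astype(np.uint8)
n,l,s,ce=cv2.connectedComponentsWithStats(m)
for i in range(1,n): print(s[i,4],ce[i].round(),'X',X[l==i].mean().round(1),'Y',Y[l==i].mean().round(1),Z[l==i].max().round(1))
E
```

```text
top 163 [307. 258.] [445.4   4.6] 19.7 z 53.5 [111. 107.  94.]
top 185 [149. 260.] [443.8 357.5] 20.2 z 53.2 [110. 109.  13.]
top 157 [265. 262.] [436.2  98.4] 19.8 z 53.5 [115. 112. 100.]
top 170 [228. 265.] [429.7 181.6] 19.7 z 53.8 [115. 111.  98.]
top 172 [185. 267.] [427.3 277. ] 20.3 z 53.4 [112. 108.  95.]
scene 115 [292. 187.] [446.5   6. ] 21.6 z 51.5 [118. 107.  99.]
scene 135 [317. 204.] [439.   98.8] 21.0 z 51.3 [117. 106.  98.]
scene 137 [341. 219.] [431.1 181. ] 22.1 z 51.5 [118. 107.  98.]
scene 155 [369. 239.] [426.6 277. ] 22.2 z 51.5 [118. 107.  98.]
scene 167 [388. 261.] [444.3 358.2] 21.4 z 52.2 [121. 101.  46.]
0 [582.  137.4] [246.5 196.3]
1 [576.9 187.1] [224.1 198.7]
2 [571.9 236.9] [201.7 201.2]
3 [566.8 286.6] [179.2 203.7]
4 [263. 186.] X 19.0 Y -71.0 75.1
43 [247. 197.] X -1.1 Y -32.7 79.3
58 [167. 205.] X -0.6 Y 146.0 81.0
43 [224. 199.] X -0.4 Y 17.5 79.5
44 [202. 202.] X -0.8 Y 67.3 79.5
43 [180. 204.] X -0.3 Y 116.8 79.7
3 [265. 203.] X -19.5 Y -71.3 76.3
```

View pics/t23c.png

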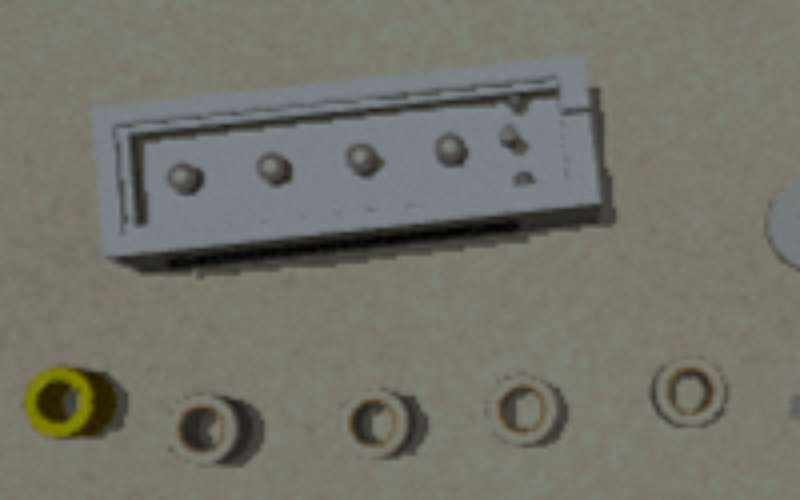

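Request:
jog_arm([
  [-5, 12, 0, 0],
  [-10, 26, 0, 1],
  [-10, 26, 0, 1],
  [-10, 26, 0, 1],
  [-10, 26, 0, 1],
])

```text
time: 29.6
eef_pos: [525.9, -226.6, 134.3]
tool_rot: [-0.502, -0.495, -0.497, 0.505]
ft_force: [0.4, -0.2, 0.3]
finger_gap: 65.7
```

Request:
jog_arm([
  [-10, 26, 0, 1],
  [-10, 26, 0, 1],
  [-10, 26, 0, 1],
  [-10, 26, 0, 1],
  [-10, 26, 0, 1],
])

```text
time: 30.02
eef_pos: [466.0, -89.1, 126.9]
tool_rot: [0.52, 0.47, 0.523, -0.485]
ft_force: [0.3, 0.6, 0.0]
finger_gap: 66.1
```

Request:
jog_arm([
  [-10, 26, 0, 0],
  [-8, 26, 0, 0],
  [-6, 18, 0, 0],
  [0, 0, 0, 0],
  [0, 0, 0, 0],
])

```text
time: 30.43
eef_pos: [430.9, -11.4, 120.7]
tool_rot: [0.517, 0.466, 0.529, -0.486]
ft_force: [-0.2, 0.2, 0.6]
finger_gap: 65.6
```

```bash
python3 - <<'E'
from h import *
st()
E
```

```text
t 30.43 pos [430.9 -11.4 120.7] jaw 5.4 xax [-0.032 -0.009 -0.999] q6 1.46 F [-0.2  0.2  0.6] gap 65.6
```

Request:
jog_arm([
  [7, 8, -5, 0.4],
  [7, 7, -10, 0],
  [0, 0, -15, 0],
  [0, 0, -15, 0],
  [0, 0, -12, 0],
])

```text
time: 30.85
eef_pos: [450.7, 3.6, 60.0]
tool_rot: [0.519, 0.466, 0.529, -0.483]
ft_force: [-0.5, 0.7, -1.2]
finger_gap: 65.9
```

Request:
jog_arm([
  [0, 0, 0, 0],
  [0, 0, 0, 0],
  [0, 0, 0, 0],
  [0, 0, 0, 0],
  [0, 0, 0, 0],
])

```text
time: 31.27
eef_pos: [451.0, 2.8, 55.7]
tool_rot: [0.517, 0.465, 0.53, -0.486]
ft_force: [0.0, 0.1, -0.1]
finger_gap: 65.8
```

```bash
python3 - <<'E'
from h import *
st(); snap('scene','s24.png'); cv2.imwrite('pics/s24c.png',cv2.resize(cv2.imread('pics/s24.png')[120:270,240:390],None,fx=4,fy=4)[:600])
E
```

```text
t 31.27 pos [451.    2.8  55.7] jaw 5.5 xax [-0.033 -0.01  -0.999] q6 1.49 F [ 0.   0.1 -0.1] gap 65.8
```

View pics/s24c.png

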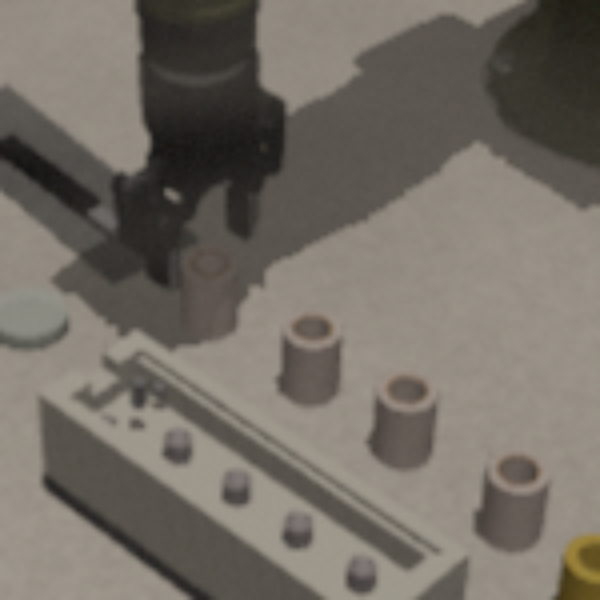

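Request:
jog_arm([
  [-3, 2, -4, 0],
  [-2, 0, -6, 0],
  [0, 0, -6, 0],
  [0, 0, -5, 0],
  [0, 0, 0, 0],
])

```text
time: 31.73
eef_pos: [446.9, 5.1, 34.4]
tool_rot: [0.518, 0.466, 0.529, -0.485]
ft_force: [0.2, 0.2, 0.0]
finger_gap: 66.1
```

```bash
python3 - <<'E'
from h import *
st()
E
```

```text
t 31.73 pos [446.9   5.1  34.4] jaw 5.5 xax [-0.029 -0.01  -1.   ] q6 1.49 F [0.2 0.2 0. ] gap 66.1
```

Request:
jog_arm([
  [0, 0, 0, 0],
  [0, 0, 0, 0],
  [0, 0, 0, 0],
  [0, 0, 0, 0],
  [0, 0, 0, 0],
], gripper=255, squeeze=40)

```text
time: 32.15
eef_pos: [446.4, 5.1, 34.2]
tool_rot: [0.518, 0.466, 0.529, -0.485]
ft_force: [0.6, 0.1, -1.1]
finger_gap: 38.5
```

Request:
jog_arm([
  [0, 0, 0, 0],
  [0, 0, 0, 0],
  [0, 0, 4, 0],
  [0, 0, 10, 0],
  [0, 0, 15, 0],
])

```text
time: 32.57
eef_pos: [444.1, 5.0, 62.5]
tool_rot: [0.517, 0.464, 0.53, -0.486]
ft_force: [0.9, -0.2, -2.4]
finger_gap: 38.3
```

Request:
jog_arm([
  [0, 0, 20, 0],
  [0, 0, 20, 0],
  [0, 0, 20, 0],
  [0, 0, 18, 0],
  [0, 0, 0, 0],
])

```text
time: 32.98
eef_pos: [444.4, 5.0, 149.7]
tool_rot: [0.517, 0.465, 0.529, -0.485]
ft_force: [0.0, -0.1, -0.7]
finger_gap: 38.8
```

```bash
python3 - <<'E'
from h import *
st()
E
```

```text
t 32.98 pos [444.4   5.  149.7] jaw 5.5 xax [-0.032 -0.01  -0.999] q6 1.49 F [ 0.  -0.1 -0.7] gap 38.8
```

Request:
jog_arm([
  [12, 12, 0, 0],
  [20, 19, 0, 0],
  [20, 19, 0, 0],
  [20, 19, 0, 0],
  [20, 19, 0, 0],
])

```text
time: 33.4
eef_pos: [536.2, 92.8, 153.3]
tool_rot: [0.517, 0.467, 0.527, -0.487]
ft_force: [0.1, 0.2, -0.7]
finger_gap: 38.4
```

Request:
jog_arm([
  [20, 19, 0, 0],
  [15, 15, 0, 0],
  [8, 8, 0, 0],
  [0, 0, 0, 0],
  [0, 0, 0, 0],
])

```text
time: 33.82
eef_pos: [583.7, 141.1, 151.9]
tool_rot: [0.518, 0.466, 0.528, -0.485]
ft_force: [-1.3, -1.1, -0.3]
finger_gap: 38.8
```

```bash
python3 - <<'E'
from h import *
st()
E
```

```text
t 33.82 pos [583.7 141.1 151.9] jaw 5.4 xax [-0.029 -0.01  -1.   ] q6 1.72 F [-1.3 -1.1 -0.3] gap 38.8
```

Request:
jog_arm([
  [-1, -2, -5, 0],
  [0, -2, -8, 0],
  [0, 0, -8, 0],
  [0, 0, -8, 0],
  [0, 0, -4, 0],
])

```text
time: 34.23
eef_pos: [579.8, 133.8, 116.3]
tool_rot: [0.517, 0.466, 0.528, -0.487]
ft_force: [-0.6, -0.0, -0.7]
finger_gap: 38.6
```

Request:
jog_arm([
  [0, 0, 0, 0],
  [0, 0, 0, 0],
  [0, 0, 0, 0],
  [0, 0, 0, 0],
  [0, 0, 0, 0],
])

```text
time: 34.65
eef_pos: [578.0, 132.5, 114.5]
tool_rot: [0.516, 0.466, 0.528, -0.488]
ft_force: [-0.0, -0.8, -0.8]
finger_gap: 38.6
```

```bash
python3 - <<'E'
from h import *
st(); snap('scene','s25.png'); cv2.imwrite('pics/s25c.png',cv2.resize(cv2.imread('pics/s25.png')[150:270,230:350],None,fx=5,fy=5)[:600])
snap('top','t25.png'); cv2.imwrite('pics/t25c.png',cv2.resize(cv2.imread('pics/t25.png')[150:270,160:320],None,fx=5,fy=5))
E
```

```text
t 34.65 pos [578.  132.5 114.5] jaw 5.2 xax [-0.033 -0.012 -0.999] q6 1.71 F [-0.  -0.8 -0.8] gap 38.6
```

View pics/s25c.png

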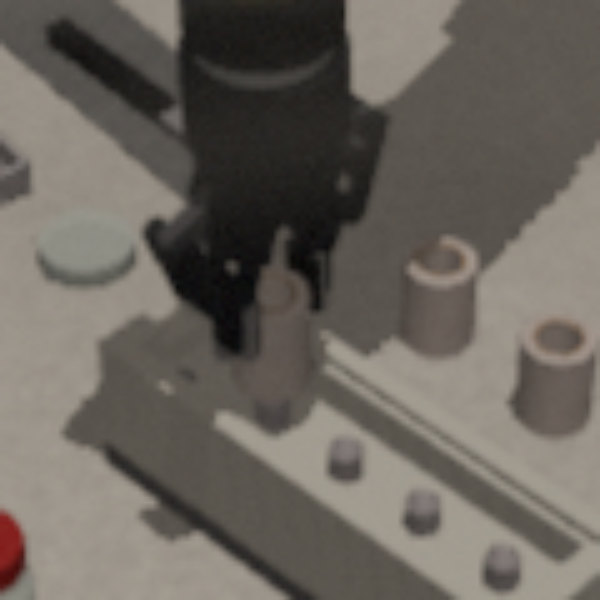

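View pics/t25c.png

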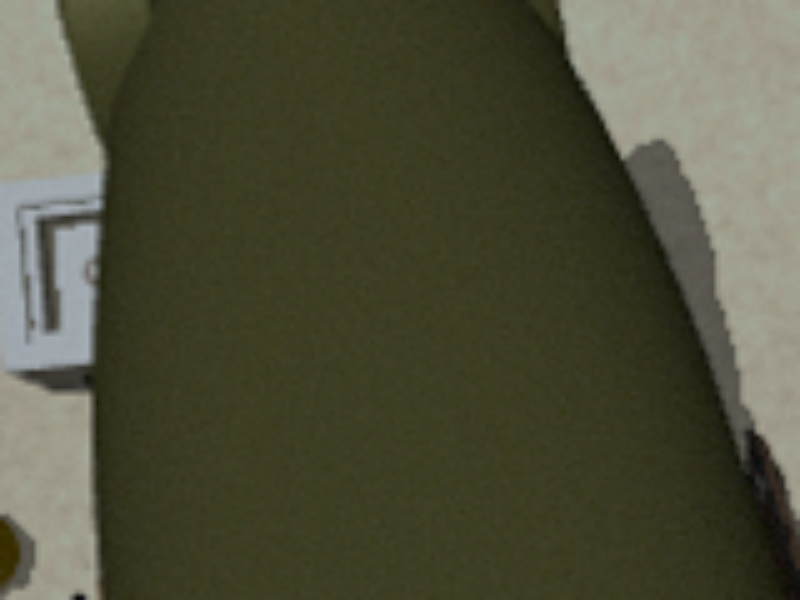

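Request:
jog_arm([
  [2, 2, 0, 0],
  [2, 2, 0, 0],
  [0, 0, 0, 0],
  [0, 0, -2, 0],
  [0, 0, -2, 0],
])

```text
time: 35.17
eef_pos: [583.7, 137.6, 111.6]
tool_rot: [0.517, 0.466, 0.527, -0.487]
ft_force: [0.5, -0.1, 0.2]
finger_gap: 38.4
```

```bash
cat >> h.py <<'E'
def held(zmin,zmax,xy,R=30):
    # cylinder fit (known r=20) to scene points of the white tube around xy
    from scipy.optimize import least_squares
    p,W=cloud('scene'); x,y,z=W[...,0],W[...,1],W[...,2]
    m=(np.hypot(x-xy[0],y-xy[1])<R)&(z>zmin)&(z<zmax)&(p.astype(int).sum(-1)>140)
    P=W[m]
    f=lambda c: np.hypot(P[:,0]-c[0],P[:,1]-c[1])-20
    s=least_squares(f,np.array(xy)-[3,3],loss='soft_l1',f_scale=2); print('tube n',len(P),'centre',s.x.round(1),'rms',np.median(abs(s.fun)).round(2)); return s.x
E
python3 - <<'E'
from h import *
st(); held(90,125,(582,137))
E
```

```text
t 35.17 pos [583.7 137.6 111.6] jaw 5.2 xax [-0.031 -0.011 -0.999] q6 1.71 F [ 0.5 -0.1  0.2] gap 38.4
tube n 178 centre [585.1 136. ] rms 1.76
```

Request:
jog_arm([
  [-1, 0, -4, 0],
  [0, 0, -4, 0],
  [0, 0, -4, 0],
  [0, 0, -4, 0],
  [0, 0, -3, 0],
])

```text
time: 35.63
eef_pos: [582.1, 137.5, 90.7]
tool_rot: [0.517, 0.466, 0.528, -0.487]
ft_force: [-10.5, -1.5, 39.0]
finger_gap: 38.6
```

```bash
python3 - <<'E'
from h import *
st(); snap('scene','s26.png'); cv2.imwrite('pics/s26c.png',cv2.resize(cv2.imread('pics/s26.png')[150:270,230:350],None,fx=5,fy=5)[:600])
E
```

```text
t 35.63 pos [582.1 137.5  90.7] jaw 5.2 xax [-0.031 -0.011 -0.999] q6 1.71 F [-10.5  -1.5  39. ] gap 38.6
```

View pics/s26c.png

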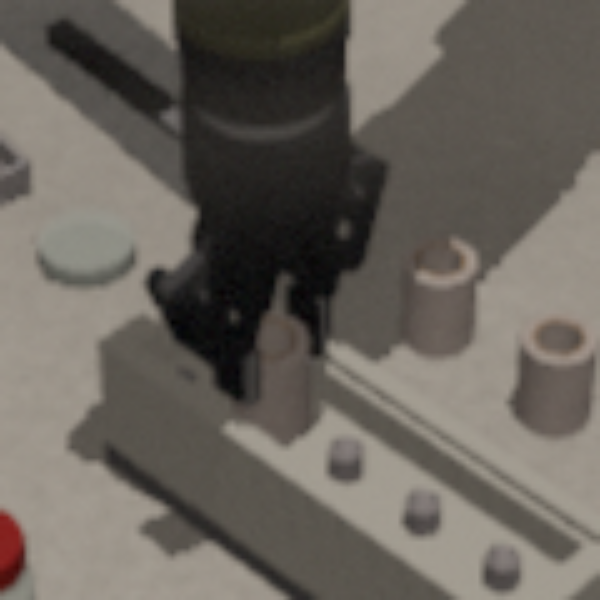

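Request:
jog_arm([
  [0, 0, 1, 0],
  [0, 0, 0, 0],
  [0, 0, 0, 0],
  [0, 0, 0, 0],
  [0, 0, 0, 0],
])

```text
time: 36.1
eef_pos: [581.9, 137.3, 91.3]
tool_rot: [0.517, 0.466, 0.528, -0.487]
ft_force: [0.6, -0.2, -0.3]
finger_gap: 38.4
```

Request:
jog_arm([
  [0, 0, 0, 0],
  [0, 0, 0, 0],
  [0, 0, 0, 0],
  [0, 0, 0, 0],
  [0, 0, 0, 0],
], gripper=90)

```text
time: 36.52
eef_pos: [582.0, 137.3, 91.2]
tool_rot: [0.517, 0.466, 0.528, -0.487]
ft_force: [-1.2, -0.8, 0.2]
finger_gap: 54.9
```

Request:
jog_arm([
  [0, 0, 10, 0],
  [0, 0, 15, 0],
  [0, 0, 20, 0],
  [0, 0, 20, 0],
  [0, 0, 0, 0],
])

```text
time: 36.93
eef_pos: [580.5, 137.0, 159.8]
tool_rot: [0.516, 0.465, 0.528, -0.488]
ft_force: [-0.6, 0.1, 1.1]
finger_gap: 55.0
```

```bash
python3 - <<'E'
from h import *
st(); snap('scene','s27.png'); cv2.imwrite('pics/s27c.png',cv2.resize(cv2.imread('pics/s27.png')[150:270,230:350],None,fx=5,fy=5)[:600])
held(88,109,(582,137)); p,W=cloud('scene'); m=(np.hypot(W[...,0]-582,W[...,1]-137)<22)&(W[...,2]<125)&(W[...,2]>90); print(np.percentile(W[m][:,2],[80,90,95]))
E
```

```text
t 36.93 pos [580.5 137.  159.8] jaw 5.2 xax [-0.035 -0.012 -0.999] q6 1.71 F [-0.6  0.1  1.1] gap 55.0
tube n 162 centre [581.7 137. ] rms 2.67
[110.61962082 111.50260287 112.2941095 ]
```

View pics/s27c.png

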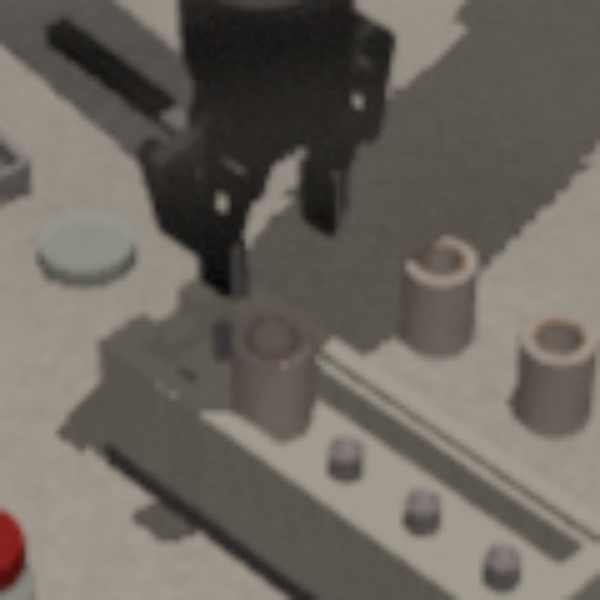

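Request:
jog_arm([
  [-10, -3, 0, 0],
  [-18, -5, 0, 0],
  [-18, -5, 0, 0],
  [-18, -5, 0, 0],
  [-18, -5, 0, 0],
], gripper=60)

```text
time: 37.5
eef_pos: [493.3, 112.8, 149.1]
tool_rot: [0.514, 0.462, 0.531, -0.491]
ft_force: [-0.4, 0.4, 0.1]
finger_gap: 65.4
```

Request:
jog_arm([
  [-18, -5, 0, 0],
  [-18, -5, 0, 0],
  [-14, -4, 0, 0],
  [-8, -2, 0, 0],
  [0, 0, 0, 0],
])

```text
time: 37.92
eef_pos: [423.9, 94.0, 143.0]
tool_rot: [0.511, 0.458, 0.533, -0.495]
ft_force: [-0.7, -0.0, 0.2]
finger_gap: 65.1
```

Request:
jog_arm([
  [0, 0, -6, 0],
  [0, 0, -12, 0],
  [0, 0, -14, 0],
  [0, 0, -14, 0],
  [0, 0, -8, 0],
])

```text
time: 38.33
eef_pos: [428.8, 95.2, 86.5]
tool_rot: [0.512, 0.46, 0.532, -0.493]
ft_force: [-0.3, -0.5, -0.3]
finger_gap: 65.2
```

Request:
jog_arm([
  [0, 0, 0, 0],
  [0, 0, 0, 0],
  [0, 0, 0, 0],
  [0, 0, 0, 0],
  [0, 0, 0, 0],
])

```text
time: 38.75
eef_pos: [429.8, 95.6, 84.9]
tool_rot: [0.512, 0.459, 0.532, -0.494]
ft_force: [-0.8, -0.0, -0.5]
finger_gap: 65.5
```

```bash
python3 - <<'E'
from h import *
st()
E
```

```text
t 38.75 pos [429.8  95.6  84.9] jaw 5.2 xax [-0.055 -0.017 -0.998] q6 1.7 F [-0.8 -0.  -0.5] gap 65.5
```

Request:
jog_arm([
  [0, 0, 10, 0],
  [0, 0, 10, 0],
  [0, 0, 10, 0],
  [0, 0, 10, 0],
  [0, 0, 10, 0],
])

```text
time: 39.17
eef_pos: [429.7, 95.6, 140.3]
tool_rot: [0.512, 0.459, 0.532, -0.494]
ft_force: [-0.4, -0.8, -0.1]
finger_gap: 65.4
```

Request:
jog_arm([
  [0, 0, 10, 0],
  [0, 0, 10, 0],
  [0, 0, 10, 0],
  [0, 0, 10, 0],
  [0, 0, 0, 0],
])

```text
time: 39.58
eef_pos: [432.7, 96.2, 191.9]
tool_rot: [0.514, 0.463, 0.53, -0.49]
ft_force: [1.4, 0.5, 0.2]
finger_gap: 65.4
```

Request:
jog_arm([
  [4, 1, -35, 0],
  [3, 1, -35, 0],
  [0, 0, -30, 0],
  [0, 0, 0, 0],
  [0, 0, 0, 0],
])

```text
time: 40.0
eef_pos: [444.5, 99.3, 95.9]
tool_rot: [0.517, 0.467, 0.527, -0.486]
ft_force: [1.5, 0.2, -0.1]
finger_gap: 65.8
```

```bash
python3 - <<'E'
from h import *
st(); rolls()
E
```

```text
t 40.0 pos [444.5  99.3  95.9] jaw 5.2 xax [-0.029 -0.011 -1.   ] q6 1.7 F [ 1.5  0.2 -0.1] gap 65.8
top 190 [149. 260.] [443.2 357.6] 20.4 z 52.9 [121. 120.  14.]
top 175 [185. 267.] [427.3 277.4] 20.1 z 53.4 [124. 119. 105.]
scene 127 [317. 204.] [438.   99.3] 22.2 z 51.3 [90. 81. 74.]
scene 142 [341. 219.] [429.2 181.1] 24.1 z 51.2 [120. 109. 101.]
scene 149 [368. 239.] [429.1 277.3] 21.5 z 51.7 [122. 111. 102.]
scene 170 [388. 261.] [445.1 356.7] 22.0 z 51.8 [124. 104.  47.]
```

Request:
jog_arm([
  [-4, 0, -8, 0],
  [-4, -1, -12, 0],
  [0, 0, -12, 0],
  [0, 0, -10, 0],
  [0, 0, 0, 0],
])

```text
time: 40.52
eef_pos: [441.7, 99.7, 59.6]
tool_rot: [0.52, 0.471, 0.524, -0.482]
ft_force: [0.1, 0.2, 0.1]
finger_gap: 65.7
```

```bash
python3 - <<'E'
from h import *
st()
E
```

```text
t 40.52 pos [441.7  99.7  59.6] jaw 5.2 xax [-0.016 -0.008 -1.   ] q6 1.7 F [0.1 0.2 0.1] gap 65.7
```

Request:
jog_arm([
  [-3, -1, -5, 0],
  [-2, 0, -6, 0],
  [0, 0, -6, 0],
  [0, 0, -5, 0],
  [0, 0, 0, 0],
])

```text
time: 40.93
eef_pos: [437.6, 99.0, 37.7]
tool_rot: [0.521, 0.472, 0.524, -0.481]
ft_force: [-0.5, -0.5, 0.3]
finger_gap: 65.3
```

```bash
python3 - <<'E'
from h import *
st()
E
```

```text
t 40.93 pos [437.6  99.   37.7] jaw 5.2 xax [-0.012 -0.007 -1.   ] q6 1.71 F [-0.5 -0.5  0.3] gap 65.3
```

Request:
jog_arm([
  [0, 0, -2, 0],
  [0, 0, 0, 0],
  [0, 0, 0, 0],
  [0, 0, 0, 0],
  [0, 0, 0, 0],
], gripper=255)

```text
time: 41.35
eef_pos: [438.0, 99.1, 35.8]
tool_rot: [0.521, 0.472, 0.524, -0.481]
ft_force: [0.3, 0.2, -1.4]
finger_gap: 37.7
```

Request:
jog_arm([
  [0, 0, 0, 0],
  [0, 0, 0, 0],
  [0, 0, 4, 0],
  [0, 0, 10, 0],
  [0, 0, 15, 0],
])

```text
time: 41.77
eef_pos: [435.6, 98.5, 63.9]
tool_rot: [0.52, 0.47, 0.525, -0.483]
ft_force: [0.0, 0.4, -0.5]
finger_gap: 38.1
```

Request:
jog_arm([
  [0, 0, 20, 0],
  [0, 0, 20, 0],
  [0, 0, 20, 0],
  [0, 0, 18, 0],
  [0, 0, 0, 0],
])

```text
time: 42.18
eef_pos: [435.8, 98.5, 151.2]
tool_rot: [0.52, 0.471, 0.524, -0.482]
ft_force: [0.6, 1.4, 0.1]
finger_gap: 37.9
```

Request:
jog_arm([
  [12, 8, 0, 0],
  [20, 13, 0, 0],
  [20, 13, 0, 0],
  [20, 13, 0, 0],
  [20, 13, 0, 0],
])

```text
time: 42.6
eef_pos: [527.4, 158.4, 154.7]
tool_rot: [0.52, 0.473, 0.523, -0.482]
ft_force: [0.2, 0.0, 0.2]
finger_gap: 38.1
```

Request:
jog_arm([
  [20, 12, 0, 0],
  [16, 9, 0, 0],
  [8, 5, 0, 0],
  [0, 0, 0, 0],
  [0, 0, 0, 0],
])

```text
time: 43.02
eef_pos: [576.0, 188.2, 153.3]
tool_rot: [0.521, 0.472, 0.523, -0.482]
ft_force: [-0.3, 0.1, -0.8]
finger_gap: 37.9
```

```bash
python3 - <<'E'
from h import *
st()
E
```

```text
t 43.02 pos [576.  188.2 153.3] jaw 5.2 xax [-0.012 -0.007 -1.   ] q6 1.8 F [-0.3  0.1 -0.8] gap 37.9
```

Request:
jog_arm([
  [1, 0, -5, 0],
  [1, 0, -8, 0],
  [0, 0, -8, 0],
  [0, 0, -7, 0],
  [0, 0, -4, 0],
])

```text
time: 43.43
eef_pos: [575.3, 186.3, 118.8]
tool_rot: [0.52, 0.472, 0.523, -0.482]
ft_force: [-0.7, -0.9, -1.2]
finger_gap: 38.1
```

Request:
jog_arm([
  [0, 0, 0, 0],
  [0, 0, 0, 0],
  [0, 0, 0, 0],
  [0, 0, 0, 0],
  [0, 0, 0, 0],
])

```text
time: 43.85
eef_pos: [573.4, 185.3, 117.0]
tool_rot: [0.519, 0.471, 0.524, -0.484]
ft_force: [0.5, -0.2, -0.0]
finger_gap: 38.3
```

```bash
python3 - <<'E'
from h import *
st(); held(92,130,(577,187))
E
```

```text
t 43.85 pos [573.4 185.3 117. ] jaw 5.1 xax [-0.017 -0.009 -1.   ] q6 1.8 F [ 0.5 -0.2 -0. ] gap 38.3
tube n 207 centre [575.5 183.8] rms 2.15
```

Request:
jog_arm([
  [2, 1, 0, 0],
  [1, 1, -3, 0],
  [0, 0, -4, 0],
  [0, 0, -4, 0],
  [0, 0, -3, 0],
])

```text
time: 44.32
eef_pos: [578.4, 188.2, 103.6]
tool_rot: [0.52, 0.472, 0.523, -0.482]
ft_force: [-0.2, 0.4, -0.5]
finger_gap: 37.7
```

```bash
python3 - <<'E'
from h import *
st()
E
```

```text
t 44.32 pos [578.4 188.2 103.6] jaw 5.1 xax [-0.013 -0.008 -1.   ] q6 1.8 F [-0.2  0.4 -0.5] gap 37.7
```

Request:
jog_arm([
  [-1, -1, -3, 0],
  [0, 0, -3, 0],
  [0, 0, -2, 0],
  [0, 0, -1, 0],
  [0, 0, 0, 0],
])

```text
time: 44.73
eef_pos: [576.3, 186.8, 92.6]
tool_rot: [0.52, 0.472, 0.524, -0.483]
ft_force: [0.0, 0.5, 2.5]
finger_gap: 38.2
```

Request:
jog_arm([
  [0, 0, 0, 0],
  [0, 0, 0, 0],
  [0, 0, 0, 0],
  [0, 0, 0, 0],
  [0, 0, 0, 0],
], gripper=90)

```text
time: 45.15
eef_pos: [576.8, 186.9, 92.9]
tool_rot: [0.52, 0.472, 0.523, -0.483]
ft_force: [0.7, 0.1, 0.0]
finger_gap: 55.3
```

Request:
jog_arm([
  [0, 0, 10, 0],
  [0, 0, 15, 0],
  [0, 0, 20, 0],
  [0, 0, 20, 0],
  [0, 0, 0, 0],
])

```text
time: 45.57
eef_pos: [575.2, 186.4, 161.4]
tool_rot: [0.519, 0.471, 0.524, -0.484]
ft_force: [0.6, -0.7, 0.9]
finger_gap: 55.2
```

```bash
python3 - <<'E'
from h import *
st(); snap('scene','s28.png'); cv2.imwrite('pics/s28c.png',cv2.resize(cv2.imread('pics/s28.png')[150:300,230:400],None,fx=4,fy=4)[:600])
held(88,109,(577,187)); p,W=cloud('scene'); m=(np.hypot(W[...,0]-577,W[...,1]-187)<22)&(W[...,2]<125)&(W[...,2]>90); print(np.percentile(W[m][:,2],[80,90,95]))
E
```

```text
t 45.57 pos [575.2 186.4 161.4] jaw 5.1 xax [-0.017 -0.009 -1.   ] q6 1.8 F [ 0.6 -0.7  0.9] gap 55.2
tube n 188 centre [577.  186.9] rms 2.77
[110.4923885  111.85633736 112.66355965]
```

View pics/s28c.png

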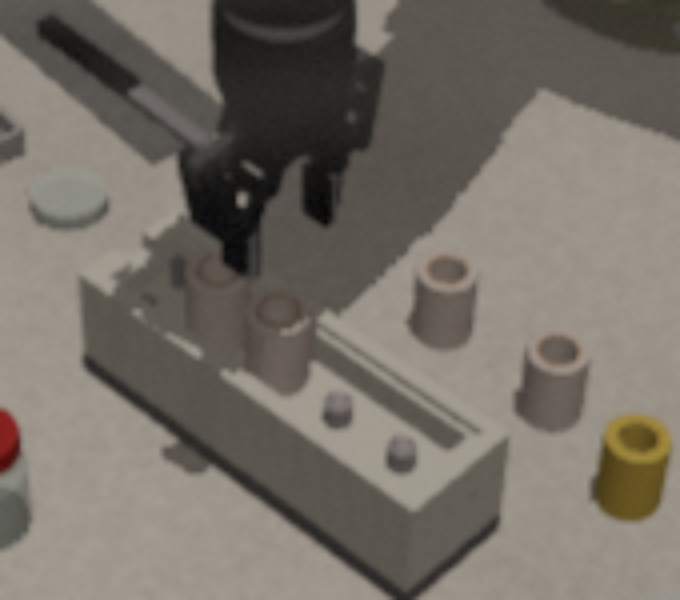

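Request:
jog_arm([
  [-10, 0, 0, 0],
  [-18, -1, 0, 0],
  [-18, 0, 0, 0],
  [-18, -1, 0, 0],
  [-18, 0, 0, 0],
], gripper=60)

```text
time: 46.13
eef_pos: [485.3, 182.1, 150.6]
tool_rot: [0.517, 0.467, 0.526, -0.488]
ft_force: [-0.6, -0.2, 0.7]
finger_gap: 65.5
```

Request:
jog_arm([
  [-18, -1, 0, 0],
  [-18, 0, 0, 0],
  [-12, -1, 0, 0],
  [-5, 0, 0, 0],
  [0, 0, 0, 0],
])

```text
time: 46.55
eef_pos: [418.0, 177.1, 144.6]
tool_rot: [0.515, 0.462, 0.528, -0.492]
ft_force: [-0.1, 0.3, 0.7]
finger_gap: 65.3
```

Request:
jog_arm([
  [0, 0, -25, 0],
  [0, 0, -25, 0],
  [0, 0, -12, 0],
  [0, 0, 0, 0],
  [0, 0, 0, 0],
])

```text
time: 46.97
eef_pos: [418.9, 177.3, 79.9]
tool_rot: [0.515, 0.463, 0.528, -0.492]
ft_force: [-0.6, -0.8, 0.5]
finger_gap: 65.3
```

```bash
python3 - <<'E'
from h import *
st(); rolls()
E
```

```text
t 46.97 pos [418.9 177.3  79.9] jaw 5.1 xax [-0.041 -0.018 -0.999] q6 1.88 F [-0.6 -0.8  0.5] gap 65.3
scene 134 [341. 219.] [431.1 184.2] 21.9 z 51.5 [93. 84. 77.]
scene 153 [369. 239.] [427.8 278.2] 21.6 z 51.8 [121. 110. 101.]
scene 169 [388. 261.] [446.3 357.2] 21.5 z 52.1 [124. 104.  47.]
```

Request:
jog_arm([
  [6, 2, 0, 0],
  [5, 2, -6, 0],
  [0, 0, -10, 0],
  [0, 0, -8, 0],
  [0, 0, 0, 0],
])

```text
time: 47.48
eef_pos: [435.7, 183.5, 57.8]
tool_rot: [0.516, 0.466, 0.527, -0.489]
ft_force: [-0.8, -0.1, -0.7]
finger_gap: 65.2
```

Request:
jog_arm([
  [0, 0, 0, 0],
  [0, 0, 0, 0],
  [0, 0, 0, 0],
  [0, 0, 0, 0],
  [0, 0, 0, 0],
])

```text
time: 47.9
eef_pos: [434.6, 183.0, 56.9]
tool_rot: [0.516, 0.465, 0.527, -0.49]
ft_force: [-0.4, 0.1, 0.1]
finger_gap: 65.6
```

```bash
python3 - <<'E'
from h import *
st(); held(10,50,(430,182))
E
```

```text
t 47.9 pos [434.6 183.   56.9] jaw 5.0 xax [-0.035 -0.015 -0.999] q6 1.88 F [-0.4  0.1  0.1] gap 65.6
tube n 202 centre [431.1 181.1] rms 1.65
```

Request:
jog_arm([
  [-2, -1, -4, 0],
  [-2, 0, -6, 0],
  [0, 0, -6, 0],
  [0, 0, -5, 0],
  [0, 0, 0, 0],
])

```text
time: 48.37
eef_pos: [430.3, 182.0, 34.3]
tool_rot: [0.516, 0.466, 0.527, -0.489]
ft_force: [-0.9, 0.5, 0.3]
finger_gap: 65.3
```

Request:
jog_arm([
  [0, 0, 0, 0],
  [0, 0, 0, 0],
  [0, 0, 0, 0],
  [0, 0, 0, 0],
  [0, 0, 0, 0],
], gripper=255)

```text
time: 48.78
eef_pos: [430.0, 181.9, 34.1]
tool_rot: [0.516, 0.465, 0.527, -0.49]
ft_force: [0.3, -0.4, -0.8]
finger_gap: 38.5
```

```bash
python3 - <<'E'
from h import *
st()
E
```

```text
t 48.78 pos [430.  181.9  34.1] jaw 5.0 xax [-0.035 -0.015 -0.999] q6 1.88 F [ 0.3 -0.4 -0.8] gap 38.5
```

Request:
jog_arm([
  [0, 0, 0, 0],
  [0, 0, 0, 0],
  [0, 0, 4, 0],
  [0, 0, 10, 0],
  [0, 0, 15, 0],
])

```text
time: 49.2
eef_pos: [427.7, 180.9, 62.2]
tool_rot: [0.515, 0.463, 0.528, -0.491]
ft_force: [-1.7, 0.1, -0.5]
finger_gap: 38.6
```

Request:
jog_arm([
  [0, 0, 20, 0],
  [0, 0, 20, 0],
  [0, 0, 20, 0],
  [0, 0, 18, 0],
  [0, 0, 0, 0],
])

```text
time: 49.62
eef_pos: [428.0, 181.0, 149.3]
tool_rot: [0.516, 0.464, 0.527, -0.49]
ft_force: [1.1, 0.1, -1.5]
finger_gap: 38.5
```

Request:
jog_arm([
  [12, 5, 0, 0],
  [20, 8, 0, 0],
  [20, 8, 0, 0],
  [20, 8, 0, 0],
  [20, 8, 0, 0],
])

```text
time: 50.03
eef_pos: [519.5, 217.9, 152.2]
tool_rot: [0.516, 0.465, 0.527, -0.49]
ft_force: [-0.4, -0.7, -0.4]
finger_gap: 38.4
```

Request:
jog_arm([
  [20, 7, 0, 0],
  [16, 6, 0, 0],
  [10, 4, 0, 0],
  [0, 0, 0, 0],
  [0, 0, 0, 0],
])

```text
time: 50.45
eef_pos: [570.3, 236.7, 149.8]
tool_rot: [0.516, 0.465, 0.527, -0.49]
ft_force: [-1.5, 0.3, -0.8]
finger_gap: 38.6
```

Request:
jog_arm([
  [0, 0, -5, 0],
  [0, 0, -8, 0],
  [0, 0, -8, 0],
  [0, 0, -7, 0],
  [0, 0, -4, 0],
])

```text
time: 50.87
eef_pos: [567.1, 235.5, 115.1]
tool_rot: [0.516, 0.464, 0.528, -0.49]
ft_force: [1.1, -0.1, -1.1]
finger_gap: 38.5
```

Request:
jog_arm([
  [0, 0, 0, 0],
  [0, 0, 0, 0],
  [0, 0, 0, 0],
  [0, 0, 0, 0],
  [0, 0, 0, 0],
])

```text
time: 51.28
eef_pos: [565.8, 235.0, 113.8]
tool_rot: [0.515, 0.463, 0.528, -0.491]
ft_force: [0.6, -0.3, -1.2]
finger_gap: 38.3
```

```bash
python3 - <<'E'
from h import *
st(); held(90,130,(572,236))
E
```

```text
t 51.28 pos [565.8 235.  113.8] jaw 5.1 xax [-0.039 -0.017 -0.999] q6 1.88 F [ 0.6 -0.3 -1.2] gap 38.3
tube n 215 centre [568.9 233.7] rms 2.2
```

Request:
jog_arm([
  [3, 1, 0, 0],
  [2, 0, 0, 0],
  [0, 0, 0, 0],
  [0, 0, -2, 0],
  [0, 0, -3, 0],
])

```text
time: 51.75
eef_pos: [572.6, 236.5, 109.9]
tool_rot: [0.516, 0.464, 0.527, -0.49]
ft_force: [0.8, -0.8, -0.8]
finger_gap: 38.4
```

```bash
python3 - <<'E'
from h import *
st(); held(90,125,(572,236))
E
```

```text
t 51.75 pos [572.6 236.5 109.9] jaw 5.1 xax [-0.037 -0.016 -0.999] q6 1.87 F [ 0.8 -0.8 -0.8] gap 38.4
tube n 185 centre [576.2 235.4] rms 2.09
```

Lower to ~92, release.

Request:
jog_arm([
  [0, 0, -3, 0],
  [0, 0, -4, 0],
  [0, 0, -4, 0],
  [0, 0, -3, 0],
  [0, 0, 0, 0],
])

```text
time: 52.22
eef_pos: [571.2, 236.0, 92.6]
tool_rot: [0.515, 0.463, 0.528, -0.491]
ft_force: [-0.0, 0.5, -1.1]
finger_gap: 38.1
```

```bash
python3 - <<'E'
from h import *
st()
E
```

```text
t 52.22 pos [571.2 236.   92.6] jaw 5.1 xax [-0.04  -0.017 -0.999] q6 1.87 F [-0.   0.5 -1.1] gap 38.1
```

Request:
jog_arm([
  [0, 0, -1, 0],
  [0, 0, 0, 0],
  [0, 0, 0, 0],
  [0, 0, 0, 0],
  [0, 0, 0, 0],
])

```text
time: 52.63
eef_pos: [571.2, 236.0, 91.4]
tool_rot: [0.515, 0.463, 0.528, -0.491]
ft_force: [0.3, 0.1, -0.7]
finger_gap: 38.2
```

Request:
jog_arm([
  [0, 0, 0, 0],
  [0, 0, 0, 0],
  [0, 0, 0, 0],
  [0, 0, 0, 0],
  [0, 0, 0, 0],
], gripper=90)

```text
time: 53.05
eef_pos: [572.0, 236.3, 92.4]
tool_rot: [0.516, 0.464, 0.528, -0.491]
ft_force: [0.9, 0.9, 0.4]
finger_gap: 55.2
```

Request:
jog_arm([
  [0, 0, 8, 0],
  [0, 0, 10, 0],
  [0, 0, 12, 0],
  [0, 0, 12, 0],
  [0, 0, 12, 0],
])

```text
time: 53.47
eef_pos: [570.0, 235.5, 148.6]
tool_rot: [0.515, 0.462, 0.528, -0.492]
ft_force: [0.5, 0.5, -0.6]
finger_gap: 55.3
```

Request:
jog_arm([
  [0, 0, 12, 0],
  [0, 0, 0, 0],
  [-10, 2, 0, 0],
  [-15, 4, 0, 0],
  [-15, 4, 0, 0],
], gripper=60)

```text
time: 53.88
eef_pos: [533.0, 246.3, 167.2]
tool_rot: [0.516, 0.466, 0.526, -0.49]
ft_force: [-0.1, -0.9, -0.7]
finger_gap: 65.4
```

Request:
jog_arm([
  [-15, 5, 0, 0],
  [-15, 5, 0, 0],
  [-15, 5, 0, 0],
  [-15, 5, 0, 0],
  [-15, 5, 0, 0],
])

```text
time: 54.3
eef_pos: [449.3, 271.0, 164.8]
tool_rot: [0.515, 0.465, 0.527, -0.491]
ft_force: [-0.6, 0.2, -0.7]
finger_gap: 65.2
```

Request:
jog_arm([
  [-8, 3, 0, 0],
  [0, 0, 0, 0],
  [0, 0, -25, 0],
  [0, 0, -25, 0],
  [0, 0, 0, 0],
])

```text
time: 54.72
eef_pos: [437.3, 275.0, 114.1]
tool_rot: [0.516, 0.465, 0.528, -0.49]
ft_force: [-2.0, -0.8, -0.5]
finger_gap: 65.4
```

```bash
python3 - <<'E'
from h import *
st(); rolls(); held(88,109,(572,236)); p,W=cloud('scene','s29.png'); m=(np.hypot(W[...,0]-572,W[...,1]-236)<22)&(W[...,2]<125)&(W[...,2]>90); print(np.percentile(W[m][:,2],[80,90,95]))
cv2.imwrite('pics/s29c.png',cv2.resize(cv2.imread('pics/s29.png')[150:300,230:400],None,fx=4,fy=4)[:600])
E
```

```text
t 54.72 pos [437.3 275.  114.1] jaw 5.1 xax [-0.036 -0.015 -0.999] q6 2.04 F [-2.  -0.8 -0.5] gap 65.4
top 112 [188. 268.] [427.3 276.9] 19.7 z 53.4 [79. 72. 64.]
scene 158 [369. 239.] [429.2 278.1] 21.8 z 51.9 [95. 86. 79.]
scene 173 [388. 261.] [445.3 357.1] 22.2 z 51.9 [122. 102.  46.]
tube n 197 centre [572. 236.] rms 2.76
[110.14386925 111.5054854  112.2804756 ]
```

View pics/s29c.png

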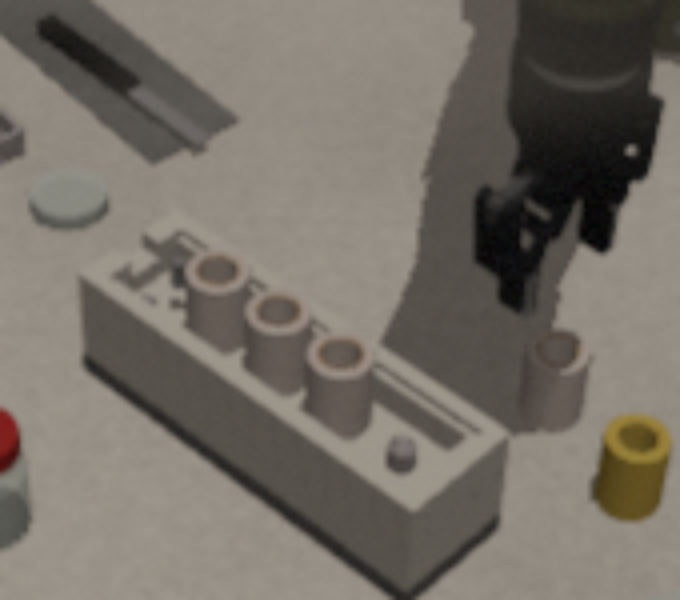

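Request:
jog_arm([
  [-4, 1, -8, 0],
  [-4, 1, -12, 0],
  [0, 0, -14, 0],
  [0, 0, -12, 0],
  [0, 0, -5, 0],
])

```text
time: 55.33
eef_pos: [436.8, 281.7, 71.8]
tool_rot: [0.517, 0.472, 0.526, -0.484]
ft_force: [-0.7, 0.3, -0.2]
finger_gap: 65.1
```

Request:
jog_arm([
  [0, 0, 0, 0],
  [0, 0, 0, 0],
  [0, 0, 0, 0],
  [0, 0, 0, 0],
  [0, 0, 0, 0],
])

```text
time: 55.75
eef_pos: [437.6, 282.3, 73.4]
tool_rot: [0.517, 0.473, 0.525, -0.483]
ft_force: [0.1, -1.2, 0.4]
finger_gap: 65.4
```

```bash
python3 - <<'E'
from h import *
st(); held(10,50,(427,277))
E
```

```text
t 55.75 pos [437.6 282.3  73.4] jaw 5.0 xax [-0.018 -0.003 -1.   ] q6 2.05 F [ 0.1 -1.2  0.4] gap 65.4
tube n 215 centre [428.2 276.5] rms 1.54
```

Request:
jog_arm([
  [-5, -3, 0, 0],
  [-5, -2, -4, 0],
  [0, 0, -8, 0],
  [0, 0, -8, 0],
  [0, 0, -4, 0],
])

```text
time: 56.22
eef_pos: [427.6, 277.4, 49.2]
tool_rot: [0.518, 0.474, 0.525, -0.482]
ft_force: [-0.2, -0.0, 0.2]
finger_gap: 65.5
```

Request:
jog_arm([
  [0, 0, 0, 0],
  [0, 0, 0, 0],
  [0, 0, 0, 0],
  [0, 0, 0, 0],
  [0, 0, 0, 0],
])

```text
time: 56.63
eef_pos: [426.3, 276.6, 46.8]
tool_rot: [0.517, 0.473, 0.525, -0.483]
ft_force: [-0.7, -0.6, 0.1]
finger_gap: 65.4
```

```bash
python3 - <<'E'
from h import *
st()
E
```

```text
t 56.63 pos [426.3 276.6  46.8] jaw 5.0 xax [-0.019 -0.003 -1.   ] q6 2.05 F [-0.7 -0.6  0.1] gap 65.4
```

Request:
jog_arm([
  [1, 0, -4, 0],
  [0, 0, -4, 0],
  [0, 0, -3, 0],
  [0, 0, 0, 0],
  [0, 0, 0, 0],
])

```text
time: 57.05
eef_pos: [428.1, 277.0, 35.1]
tool_rot: [0.517, 0.473, 0.525, -0.483]
ft_force: [0.1, -0.0, -0.4]
finger_gap: 65.4
```

Request:
jog_arm([
  [0, 0, 0, 0],
  [0, 0, 0, 0],
  [0, 0, 0, 0],
  [0, 0, 0, 0],
  [0, 0, 0, 0],
], gripper=255)

```text
time: 57.47
eef_pos: [428.1, 277.0, 35.5]
tool_rot: [0.517, 0.473, 0.525, -0.483]
ft_force: [0.0, -0.1, -1.0]
finger_gap: 38.2
```

Request:
jog_arm([
  [0, 0, 0, 0],
  [0, 0, 0, 0],
  [0, 0, 4, 0],
  [0, 0, 10, 0],
  [0, 0, 15, 0],
])

```text
time: 57.88
eef_pos: [425.7, 275.5, 63.2]
tool_rot: [0.517, 0.471, 0.526, -0.485]
ft_force: [0.2, 0.1, -0.2]
finger_gap: 38.2
```

Request:
jog_arm([
  [0, 0, 20, 0],
  [0, 0, 20, 0],
  [0, 0, 20, 0],
  [0, 0, 18, 0],
  [0, 0, 0, 0],
])

```text
time: 58.3
eef_pos: [426.1, 275.8, 150.4]
tool_rot: [0.517, 0.472, 0.525, -0.483]
ft_force: [1.4, -0.3, -0.6]
finger_gap: 38.0
```

Request:
jog_arm([
  [12, 1, 0, 0],
  [20, 1, 0, 0],
  [20, 1, 0, 0],
  [20, 1, 0, 0],
  [20, 2, 0, 0],
])

```text
time: 58.72
eef_pos: [517.9, 281.9, 153.6]
tool_rot: [0.518, 0.472, 0.526, -0.482]
ft_force: [-0.2, 0.4, -0.4]
finger_gap: 38.1
```

Request:
jog_arm([
  [20, 2, 0, 0],
  [16, 1, 0, 0],
  [10, 1, 0, 0],
  [0, 0, 0, 0],
  [0, 0, 0, 0],
])

```text
time: 59.13
eef_pos: [568.9, 285.4, 151.5]
tool_rot: [0.517, 0.472, 0.526, -0.482]
ft_force: [0.2, -0.2, -0.6]
finger_gap: 38.5
```

Request:
jog_arm([
  [0, 0, -5, 0],
  [0, 0, -8, 0],
  [0, 0, -8, 0],
  [0, 0, -7, 0],
  [0, 0, -2, 0],
])

```text
time: 59.55
eef_pos: [565.3, 285.0, 118.4]
tool_rot: [0.517, 0.471, 0.526, -0.483]
ft_force: [-0.3, -1.0, -1.5]
finger_gap: 38.2
```

Request:
jog_arm([
  [0, 0, 0, 0],
  [0, 0, 0, 0],
  [0, 0, 0, 0],
  [0, 0, 0, 0],
  [0, 0, 0, 0],
])

```text
time: 59.97
eef_pos: [563.7, 284.8, 117.3]
tool_rot: [0.517, 0.471, 0.527, -0.483]
ft_force: [0.5, 0.2, -0.3]
finger_gap: 38.3
```

```bash
python3 - <<'E'
from h import *
st(); held(90,130,(567,286))
E
```

```text
t 59.97 pos [563.7 284.8 117.3] jaw 5.2 xax [-0.022 -0.004 -1.   ] q6 1.95 F [ 0.5  0.2 -0.3] gap 38.3
tube n 212 centre [565.3 283.8] rms 1.7
```

Request:
jog_arm([
  [2, 1, 0, 0],
  [1, 0, 0, 0],
  [0, 0, 0, 0],
  [0, 0, -3, 0],
  [0, 0, -4, 0],
])

```text
time: 60.43
eef_pos: [568.6, 286.6, 111.8]
tool_rot: [0.518, 0.472, 0.526, -0.482]
ft_force: [-0.4, -0.5, -0.9]
finger_gap: 38.2
```

```bash
python3 - <<'E'
from h import *
st()
E
```

```text
t 60.43 pos [568.6 286.6 111.8] jaw 5.2 xax [-0.019 -0.002 -1.   ] q6 1.94 F [-0.4 -0.5 -0.9] gap 38.2
```

Request:
jog_arm([
  [-1, 0, -3, 0],
  [0, 0, -4, 0],
  [0, 0, -4, 0],
  [0, 0, -3, 0],
  [0, 0, 0, 0],
])

```text
time: 60.85
eef_pos: [566.4, 286.0, 94.5]
tool_rot: [0.517, 0.471, 0.527, -0.483]
ft_force: [-1.4, -0.1, -0.7]
finger_gap: 38.1
```

```bash
python3 - <<'E'
from h import *
st()
E
```

```text
t 60.85 pos [566.4 286.   94.5] jaw 5.2 xax [-0.021 -0.004 -1.   ] q6 1.95 F [-1.4 -0.1 -0.7] gap 38.1
```

Request:
jog_arm([
  [0, 0, -1, 0],
  [0, 0, 0, 0],
  [0, 0, 0, 0],
  [0, 0, 0, 0],
  [0, 0, 0, 0],
])

```text
time: 61.27
eef_pos: [566.3, 286.0, 93.2]
tool_rot: [0.517, 0.471, 0.527, -0.483]
ft_force: [-0.2, -0.1, 0.0]
finger_gap: 38.8
```

Request:
jog_arm([
  [0, 0, 0, 0],
  [0, 0, 0, 0],
  [0, 0, 0, 0],
  [0, 0, 0, 0],
  [0, 0, 0, 0],
], gripper=90)

```text
time: 61.68
eef_pos: [567.1, 286.4, 94.3]
tool_rot: [0.517, 0.472, 0.526, -0.482]
ft_force: [0.3, -0.2, -0.2]
finger_gap: 55.4
```

Request:
jog_arm([
  [0, 0, 8, 0],
  [0, 0, 12, 0],
  [0, 0, 20, 0],
  [0, 0, 30, 0],
  [0, 0, 30, 0],
])

```text
time: 62.1
eef_pos: [562.1, 283.9, 193.4]
tool_rot: [0.516, 0.467, 0.528, -0.487]
ft_force: [0.8, 0.4, -0.6]
finger_gap: 55.2
```

Request:
jog_arm([
  [-15, 25, 20, 0],
  [-20, 30, 0, 0],
  [-20, 30, 0, 0],
  [-20, 30, 0, 0],
  [-20, 30, 0, 0],
])

```text
time: 62.52
eef_pos: [473.0, 429.8, 231.9]
tool_rot: [0.515, 0.478, 0.522, -0.483]
ft_force: [0.1, -0.0, 0.9]
finger_gap: 55.2
```

Request:
jog_arm([
  [-20, 20, 0, 0],
  [-20, 10, 0, 0],
  [0, 0, 0, 0],
  [0, 0, 0, 0],
  [0, 0, 0, 0],
])

```text
time: 62.93
eef_pos: [426.9, 468.8, 239.2]
tool_rot: [0.517, 0.478, 0.525, -0.478]
ft_force: [0.4, -0.5, 0.3]
finger_gap: 55.3
```

```bash
python3 - <<'E'
from h import *
st(); snap('scene','s30.png'); snap('top','t30.png')
p,W=cloud('top'); Z=W[...,2]
m=((Z>100)&(Z<120)&(abs(W[...,0]-575)<60)&(W[...,1]>90)&(W[...,1]<330)).astype(np.uint8)
n,l,s,ce=cv2.connectedComponentsWithStats(m)
for i in range(1,n):
    if s[i,4]>20: q=W[l==i]; c,r=cv2.minEnclosingCircle(q[:,:2].astype(np.float32)); print(s[i,4],np.round(c,1),round(r,1),np.median(q[:,2]).round(1))
for y in(-32,18,68,118): print(d2w(-.4,y-.5).round(1))
for n in('pry_grip','cover_center'):
  for c in('top','scene'):
    for r in robot.spot_point(c,n)[:1]: print(n,c,round(r['conf'],2),onz(c,*r['xy'],10 if n[0]=='p' else 21.5).round(1))
cv2.imwrite('pics/s30c.png',cv2.resize(cv2.imread('pics/s30.png')[110:310,110:430],None,fx=2.5,fy=2.5))
E
```

```text
t 62.93 pos [426.9 468.8 239.2] jaw 4.9 xax [-0.008  0.009 -1.   ] q6 2.31 F [ 0.4 -0.5  0.3] gap 55.3
193 [580.7 136.3] 20.1 110.7
186 [575.4 185.9] 19.8 110.7
195 [570.4 235.5] 19.9 110.4
202 [565.2 286. ] 20.0 110.4
[581.6 136.9]
[576.6 186.6]
[571.5 236.3]
[566.5 286.1]
pry_grip top 0.7 [ 436.5 -191.8   10. ]
pry_grip scene 0.59 [ 429.7 -210.4   10. ]
cover_center top 0.94 [ 587.6 -296.1   21.5]
cover_center scene 0.89 [ 577.3 -293.8   21.5]
```

View pics/s30c.png

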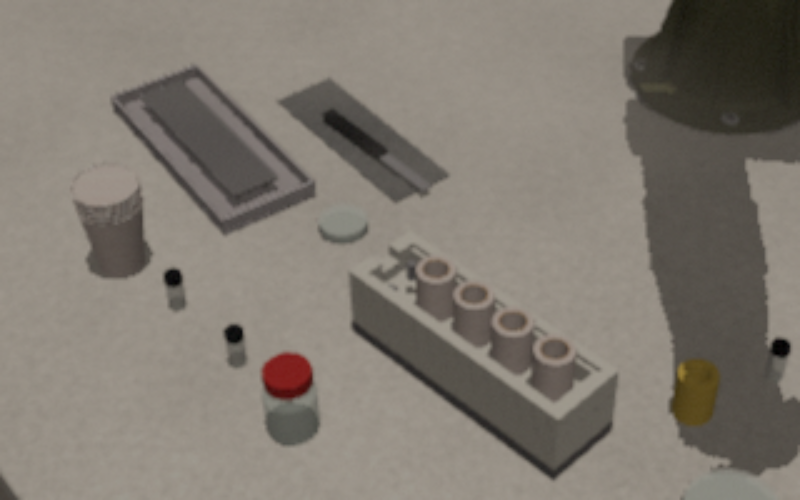

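View pics/t30.png

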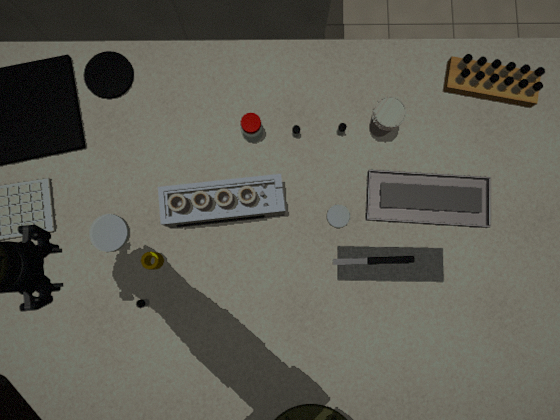

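```bash
python3 - <<'E'
from h import *
print(robot.job_done()); st()
E
```

```text
the job is handed in; nothing more can be done
None
the job is handed in; nothing more can be done
```

The job is handed in at about 63 s of the 192 s allowed. The cover was pried free, the cover and tool are put away, and all four white rolls are loaded. The station gave no verdict.

What I did:
- **Prying:** I pushed the blade into the notch, about 17 mm past the notch point, and tipped the handle about 16°. The cover's end popped up, with the plate top at about 105 mm.
- **Clearing up:** I laid the pry tool back on the mat and lifted the cover into the tray.
- **Loading:** The four white rolls went onto spindles 0 to 3. The yellow look-alike was left alone.

Last checks, from both camera pictures before handing in:
- **Rolls:** the tops stand at 110 to 111 mm, where 111 is fully down. Their axes are within about 1.5 mm of the spindles I measured.
- **Cover:** it lies in the tray, with its centre about 5 to 9 mm from the tray's centre.
- **Pry tool:** it lies flat on the mat, with the handle centre over the mat.
- **Bystanders:** the vials, dishes, cups and jar show no visible movement, and the gripper was clear of everything.

What went wrong or disagreed:
- **First grasp of the pry tool missed.** The fingertips turned out to be level with the reported TCP height, not 22 mm below it as the text says. I measured this in the camera depth and corrected for it.
- **First roll bottomed out harder than planned.** It reached about 39 N at the wrist, so I backed off before releasing.
- **Tool tilt:** the tool drifted up to about 4° off vertical during fast moves. I kept this in check.

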